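Lock the studs and close up the camera supply box

TASK

Finish this camera supply box: on every stud run the brass lock nut down clockwise and tighten it firmly against the steel nut below it, and lay every loose black power module flat on the floor of the box's end bay. When all that is done lower the lid gently until it is fully closed, without slamming it; leave the mug, tape roll and screwdriver where they are.

Things in the scene. Friction and masses are not known exactly. Their poses are not given: they have to be found in the camera images.
- supply_box: Grey steel box fixed to the bench: open tray 240 (its x) x 460 (its y) x 64 mm high, walls and floor 5 mm thick, hinged lid on its far (+x) rim. Origin: centre of its underside; z up. A low rib (top 30 mm over the bench) at y = -58 mm parts the end bay (y -225 to -60 mm) from the larger part with the studs.
- bay (a point): Centre of the floor of the end bay, 5 mm above the bench, at x = 0, y = -142.5 mm of the box; axes as the box. The bay is 230 mm (x) by 165 mm (y), room for four modules lying flat in two rows and two columns with their length along the box x (centred at x = -62 and +32 mm, y = +-36 mm from here).
- lid (a joint): Lid angle in rad: 0 closed flat on the rim, about 1.6 standing open. The hinge is stiff (friction about 0.9 N m, the lid weighs 0.5 kg): it stays where it is left and closes when pushed from its outer face.
- lid_hinge (a point): Middle of the lid's hinge line, at box x = +120 mm, y = 0, height 64 mm over the bench; the line runs along the box's y. The lid (grey frame round a clear pane) is a flat plate 240 mm from hinge to free edge, 460 mm wide, 8 mm thick; this point's frame turns with the lid: -x towards the free edge, +z out of the outer face.
- lid_handle (a point): Grip point of the lid's black knob, 35 mm out of the lid's outer face, 210 mm from the hinge, mid-width.
- lid_edge (a point): Middle of the lid's free edge (half-way through its thickness), 240 mm from the hinge.
- nut_a_mid (a point): Centre of the brass lock nut (the upper, second nut) on the stud at the +y end (farthest from the bay) of the box's larger part. Hexagon 46 mm across flats, 30 mm tall, z up, x along the normal of one pair of flats (flats every 60 degrees). When it touches the first nut this centre is 40 mm over the bench.
- stud_a: Upright steel threaded stud, 25 mm across, fixed in the box, its top 61 mm over the bench; it carries a fixed steel hex nut (the first nut, 40 mm across flats, top 25 mm over the bench) on a washer 62 mm across, and the brass lock nut above. Origin on the box floor, on the axis. Studs stand about 120 mm apart and 70 mm or more from the walls.
- nut_a (a joint): Turn of lock nut a in rad, growing clockwise seen from above as it runs down 6 mm a turn (right-hand thread). At 6.0 it rests on the first nut and stops. Running it takes about 0.1 N m; it stays where it is left.
- nut_a_jam (a joint): Tightening of lock nut a against the first nut, in rad: after the nut has stopped at 6.0 the hexagon gives a further turn clockwise at about 0.3 N m, from 0 (not tightened) to 0.15 (fully tight, hard stop), and keeps it when let go. Turning the nut backwards undoes it.
- nut_b_mid (a point): Centre of the brass lock nut (the upper, second nut) on the stud at the side next to the bay of the box's larger part. Hexagon 46 mm across flats, 30 mm tall, z up, x along the normal of one pair of flats (flats every 60 degrees). When it touches the first nut this centre is 40 mm over the bench.
- stud_b: Upright steel threaded stud, 25 mm across, fixed in the box, its top 61 mm over the bench; it carries a fixed steel hex nut (the first nut, 40 mm across flats, top 25 mm over the bench) on a washer 62 mm across, and the brass lock nut above. Origin on the box floor, on the axis. Studs stand about 120 mm apart and 70 mm or more from the walls.
- nut_b (a joint): Turn of lock nut b in rad, growing clockwise seen from above as it runs down 6 mm a turn (right-hand thread). At 6.0 it rests on the first nut and stops. Running it takes about 0.1 N m; it stays where it is left.
- nut_b_jam (a joint): Tightening of lock nut b against the first nut, in rad: after the nut has stopped at 6.0 the hexagon gives a further turn clockwise at about 0.3 N m, from 0 (not tightened) to 0.15 (fully tight, hard stop), and keeps it when let go. Turning the nut backwards undoes it.
- module_a_mid (a point): Centre of a loose black power module, a block 40 mm (its x) x 84 mm (its y) x 44 mm high, 0.22 kg (varies), lying on the bench beside the box; z up. One to three of the three are present.
- module_b_mid (a point): Centre of a loose black power module, a block 40 mm (its x) x 84 mm (its y) x 44 mm high, 0.22 kg (varies), lying on the bench beside the box; z up. One to three of the three are present.
- module_c_mid (a point): Centre of a loose black power module, a block 40 mm (its x) x 84 mm (its y) x 44 mm high, 0.22 kg (varies), lying on the bench beside the box; z up. One to three of the three are present.
- mug: White mug, 80 mm across, 95 mm high, a bystander. Origin: centre of its underside.
- tape_roll: Black roll of tape, 90 mm across, 22 mm high, a bystander. Origin: centre of its underside.
- screwdriver: Screwdriver lying on the bench, a bystander. Origin: under its middle.
Not all that is in view belongs to the job. What is shaped like the part that bears module_c_mid but green is not meant.

How it is judged (in metres and radians):
On the way:
1. with the lid still open, every lock nut is tight against its first nut and every module lies on the floor of the end bay (value of joint each of nut_a, nut_b above 5.95 rad and value of joint each of nut_a_jam, nut_b_jam above 0.08 rad and x of module_a_mid in the frame of supply_box between -0.1 and 0.1 m and y of module_a_mid in the frame of supply_box between -0.215 and -0.075 m and height (world z) of module_a_mid between 0.015 and 0.034 m and x of module_b_mid in the frame of supply_box between -0.1 and 0.1 m and y of module_b_mid in the frame of supply_box between -0.215 and -0.075 m and height (world z) of module_b_mid between 0.015 and 0.034 m and x of module_c_mid in the frame of supply_box between -0.1 and 0.1 m and y of module_c_mid in the frame of supply_box between -0.215 and -0.075 m and height (world z) of module_c_mid between 0.015 and 0.034 m and value of joint lid above 1 rad), for 0.2 s.
At the end, for the whole second after the job is handed in: Every lock nut is down on the first nut (turn over 5.95) and jammed by over 0.08 rad; every module present lies on the end bay floor (centre within 100 mm of the box middle in x, box y -215 to -75 mm, 15 to 34 mm over the bench); the lid is closed (under 0.03 rad) (value of joint each of nut_a, nut_b above 5.95 rad and value of joint each of nut_a_jam, nut_b_jam above 0.08 rad and x of module_a_mid in the frame of supply_box between -0.1 and 0.1 m and y of module_a_mid in the frame of supply_box between -0.215 and -0.075 m and height (world z) of module_a_mid between 0.015 and 0.034 m and x of module_b_mid in the frame of supply_box between -0.1 and 0.1 m and y of module_b_mid in the frame of supply_box between -0.215 and -0.075 m and height (world z) of module_b_mid between 0.015 and 0.034 m and x of module_c_mid in the frame of supply_box between -0.1 and 0.1 m and y of module_c_mid in the frame of supply_box between -0.215 and -0.075 m and height (world z) of module_c_mid between 0.015 and 0.034 m and value of joint lid below 0.03 rad); the robot touches nothing.
It fails at once if the lid is slammed (it swings shut faster than 2.5 rad/s) (velocity of joint lid below -2.5 rad/s).
It fails at once if the mug is moved more than 40 mm (distance of mug from where it was at the start of the episode above 0.04 m).
It fails at once if the tape roll is moved more than 40 mm (distance of tape_roll from where it was at the start of the episode above 0.04 m).
It fails at once if the screwdriver is moved more than 40 mm (distance of screwdriver from where it was at the start of the episode above 0.04 m).
Of module_a, module_b, module_c only 1 to 3 are there at a start; the rules pass over those that are not, and their reading is None.
At some moment in a run one of module_a, module_b, module_c may be knocked a few centimetres aside while the robot is not near it.
Once in a run the grip may slacken for a moment while it holds something.
It also fails if it takes over 210 s, if anything falls off the work surface, if the arm or the gripper's body presses on something with over 40 N, if the wrist force passes 120 N, or if a joint passes its speed limit or range.

ROBOT

A 6-joint arm with a two-finger parallel gripper is mounted at the origin on the work surface. World frame = base frame: x ahead of the robot, y to its left, z up, the work surface at z = 0. Lengths are in mm, angles in degrees, forces in N, time in s.
With the tool pointing down it reaches from about 300 to 850 mm from the base axis. Payload 4.2 kg.
Tool frame: the origin (TCP) lies at the very end of the fingers, on their centre line; the grasp point (between the pads) lies 19 mm behind it; z points along the fingers, y is the direction in which the jaws open and shut (so a half turn about z gives the same grasp; the last joint's range is limited). The gripper opens to 91 mm and grips with 3 to 60 N. Pads are 32 mm wide; open, the fingers measure 118 mm over their backs; the gripper's body (76 mm by 178 mm) begins 60 mm behind the grasp point.
Start: joints at [63.255, 18.312, 89.639, -0, 72.044, -1.146], TCP at [248.452, 518.57, 213.976] pointing down, gripper open.
Joint ranges: [-177.97, 177.97], [-48.28, 115.42], [12.27, 149.76], [-77.06, 257.06], [2.81, 150.46], [-146.56, 146.56]. Speed limits (degrees/s): [147.25, 147.25, 180, 180, 180, 180].

INTERFACE

Orientations are given as [roll, pitch, yaw] about the fixed x, y, z axes, in that order (R = Rz(yaw) Ry(pitch) Rx(roll)).
In Python, from workcell import telemetry, grab_frame, job gives the robot as it stands.
- The arm moves only by the tool drive_tool, never from a script. Its argument "moves" is a list of rows, each an object of numbers: "claw": the closure, from -1 (fully open) to 1 (shut); "dx", "dy", "dz": the shift along the tool's x, y, z in units of 20 mm (1.0 is 20 mm); "yaw": the turn about the tool's z in units of 0.15 rad (1.0 is 0.15 rad). In form: [{"claw": .., "dx": .., "dy": .., "dz": .., "yaw": ..}, ...]. A call has 1 to 5 rows; each row shifts and turns the pose as measured when the row begins, along the tool's axes as they then stand; what a row does not reach is not made up. A row lasts 1/8 s, in which the tool goes at most 62.5 mm and 10.7 degrees, less where a joint would pass 70% of its speed; a pose out of reach is approached as far as the arm can. A call with a number of a shift or a turn outside -1 to 1 is refused whole. A call with a gripper value outside its range is refused whole. The fingers move at their own pace and stop on an object; "grip_force" is the grip in N (left out, the last holds). Time passes only in rows, so rows that do not move let the fingers close. It gives the time, the measured TCP pose, the force and the opening at its end, in the units of the state.
- telemetry.state(): the state, without advancing time (a new reading comes with each control period).
- grab_frame(name): name is "side" or "top" or "wrist"; returns a dict with "color" (480x640x3 uint8, blue, green, red), "vertical_fov" (degrees; the focal length in pixels is half the picture's height over the tangent of half this angle, whatever the lens; pixels are square), "cx", "cy" (the principal point, pixels), "pose" (4x4, takes a point from camera to world coordinates). Camera axes: x right, y down, z forward; pixel columns grow to the right and rows downward; lengths in mm; the calibration is good to about 2 mm. A picture is of the moment at which its call begins. There is no depth.
- job.job_done(): hands the job in, once; it reports no verdict.
The state is a dict: "time_s": time; "qpos": joint angles; "qvel": joint speeds; "effort": joint torques, N m; "ee_pos": TCP position; "ee_rot": TCP orientation; "force": force on the tool from outside, world axes, zero at the start; "torque": the same for the moment, N m; "gripper_width": finger opening in mm.
Only numpy, scipy, OpenCV 4.12 (cv2) and the standard library are available. Lean on these libraries where they do the work, as an engineer would, in place of code of your own. Each camera call takes 0.05 s, during which the arm holds its last target.

## Working session

There is one attempt and no reset: what is moved stays moved. The work goes in short steps, Python scripts to look and compute and a tool call to move; the robot and the scene stay as the last step left them, time stands still between calls to the robot, and variables do not carry over. Pictures are saved under pics/ and viewed, and the job is handed in when it is done.

Besides the shell and the picture viewer there is one more tool, called after "Emit:" by a JSON object that holds its "api" and its "payload", one argument or row to a line. drive_tool: Moves the arm, as the interface text tells. Its arguments: {"type":"object","properties":{"moves":{"type":"array"},"grip_force":{"type":"number"}},"required":["moves"]}

```bash
ls; mkdir -p pics
cat > h.py <<'E'
import numpy as np,cv2
from workcell import telemetry, grab_frame, job
def snap(n,f):
    d=grab_frame(n); cv2.imwrite('pics/'+f,d['color']); np.savez('pics/'+f+'.npz',**{k:np.array(v) for k,v in d.items()}); return d
def load(f):
    z=np.load('pics/'+f+'.npz'); return {k:z[k] for k in z}
def ray(d,u,v):
    h=d['color'].shape[0]; f=h/2/np.tan(np.radians(float(d['vertical_fov']))/2)
    P=np.array(d['pose']); r=P[:3,:3]@np.array([(u-d['cx'])/f,(v-d['cy'])/f,1]); return P[:3,3],r
def onz(d,u,v,z):
    o,r=ray(d,u,v); return o+r*(z-o[2])/r[2]
def proj(d,p):
    h=d['color'].shape[0]; f=h/2/np.tan(np.radians(float(d['vertical_fov']))/2)
    P=np.array(d['pose']); c=P[:3,:3].T@(np.array(p)-P[:3,3]); return c[0]/c[2]*f+d['cx'],c[1]/c[2]*f+d['cy']
E
python3 - <<'E'
from h import *
for n in ['side','top','wrist']:
    d=snap(n,n+'0.png'); print(n,d['vertical_fov'],d['cx'],d['cy'],np.round(d['pose'],3).tolist())
print(telemetry.state())
E
```

```text
pics
side 47.90744093793549 314.9542370239742 237.52086660694707 [[0.996, -0.065, 0.066, 361.608], [-0.092, -0.753, 0.652, -689.808], [0.007, -0.655, -0.756, 969.02], [0.0, 0.0, 0.0, 1.0]]
top 46.14631129747553 303.165204575611 236.64655539695693 [[-0.019, -0.995, 0.101, 294.05], [-1.0, 0.021, 0.017, 46.273], [-0.019, -0.1, -0.995, 1469.933], [0.0, 0.0, 0.0, 1.0]]
wrist 66.81392501316566 319.27926136163103 237.15926351984305 [[0.432, 0.876, 0.214, 188.247], [0.902, -0.42, -0.103, 547.401], [-0.001, 0.238, -0.971, 384.189], [0.0, 0.0, 0.0, 1.0]]
{'time_s': 0.15, 'qpos': array([ 6.32555282e+01,  1.83401135e+01,  8.96876812e+01, -1.29068734e-03,
        7.20440487e+01, -1.14460808e+00]), 'qvel': array([-0.02155236,  0.01402147, -0.14563348,  0.08818392,  0.02602307,
       -0.06810289]), 'effort': array([-5.52674101e-04, -4.12771118e+01, -2.32155865e+01,  7.28194602e-02,
        4.32880735e-02, -9.97184475e-05]), 'ee_pos': array([248.27876979, 518.23319511, 213.36272314]), 'ee_rot': array([-1.79928146e+02, -2.08056437e-04,  1.54400535e+02]), 'force': array([0.51809508, 0.44785524, 0.17507943]), 'torque': array([ 7.28437490e-05,  2.41630472e-02, -2.74383855e-02]), 'gripper_width': 91.23120049193575}
```

View pics/top0.png

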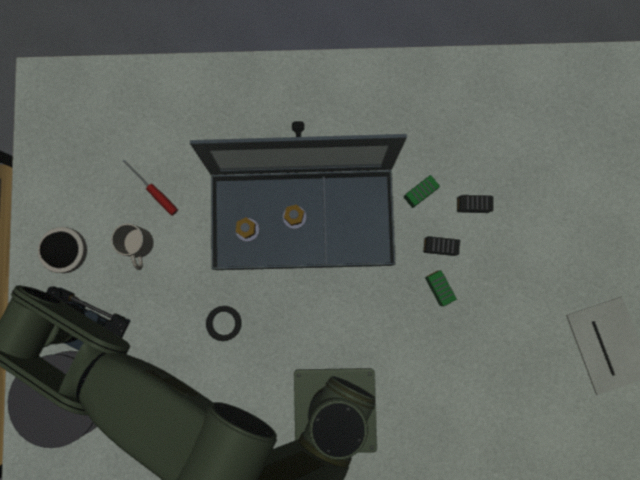

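View pics/side0.png

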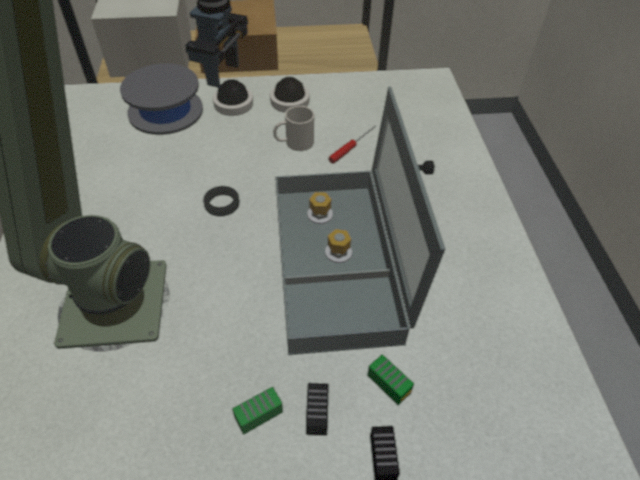

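View pics/wrist0.png

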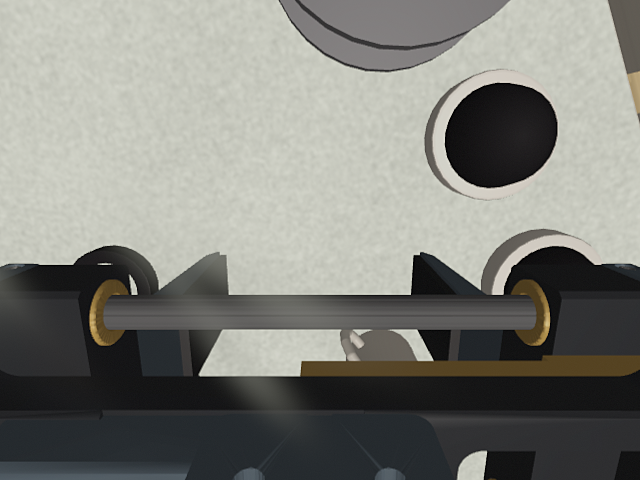

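The black modules (job) are at top-view px (475,204) and (442,246). The green look-alikes are at (422,191) and (441,288), and other dark things are the tape roll (224,323) and a dark-topped bowl (62,249). The nuts are at (246,230) and (294,216). Next I'll check a close crop and measure.

Run:
```python
from h import *
d=load('top0.png');im=d['color']
c=cv2.resize(im[120:320,190:500],None,fx=2.5,fy=2.5,interpolation=cv2.INTER_CUBIC);cv2.imwrite('pics/crop1.png',c)
s=load('side0.png');c=cv2.resize(s['color'][340:480,220:430],None,fx=3.5,fy=3.5,interpolation=cv2.INTER_CUBIC);cv2.imwrite('pics/crop2.png',c)
print('rim',[np.round(onz(d,u,v,64),0)[:2].tolist() for u,v in [(212,177),(391,172),(394,264),(212,270)]])
hsv=cv2.cvtColor(im,cv2.COLOR_BGR2HSV)
def comps(m,z,amin=60):
    cs,_=cv2.findContours(m,cv2.RETR_EXTERNAL,cv2.CHAIN_APPROX_NONE)
    for c in cs:
        if cv2.contourArea(c)<amin: continue
        (x,y),(w,h),a=cv2.minAreaRect(c)
        bp=np.array([onz(d,*p,z)[:2] for p in c[:,0].astype(float)],np.float32)
        r=cv2.minAreaRect(bp); print(cv2.contourArea(c),np.round((x,y,w,h,a),1),'world',np.round(r[0],1),np.round(r[1],1),round(r[2],1))
print('dark');m=((hsv[...,2]<60)&(hsv[...,1]<120)).astype(np.uint8)*255; m[:, :400]=0; m[:150]=0;comps(cv2.morphologyEx(m,cv2.MORPH_CLOSE,np.ones((5,5))),44)
print('orange');m=cv2.inRange(hsv,(8,100,60),(28,255,255));comps(m,60,30)
print('red');m=cv2.inRange(hsv,(0,120,60),(8,255,255));comps(m,10,30)
print('mug',onz(d,133,240,95),'tape',onz(d,224,323,11),'lid top',[onz(d,u,v,304) for u,v in[(191,142),(406,136)]],'knob',onz(d,298,127,274))
```

```text
rim [[594.0, 299.0], [596.0, -155.0], [363.0, -154.0], [357.0, 300.0]]
dark
94.5 [602.9 347.9  56.1   2.7  69.1] world [ 147.3 -664.3] [134.1   6.6] 17.3
514.5 [441.3 245.8  34.9  16.3   5.7] world [ 407.9 -278.1] [87.9 41.5] 83.1
545.5 [474.5 203.5  17.   35.   90. ] world [ 513.8 -366.8] [88.6 43.5] 87.0
orange
218.0 [  2.  415.5   4.   97.    0. ] world [ 10.9 820.2] [232.9  10. ] 2.0
243.5 [244.8 227.2  18.9  16.6  33.7] world [463.7 217.2] [48.1 42. ] 55.1
241.5 [293.5 214.   18.   17.   90. ] world [494.8  93.8] [43.  45.9] 88.9
1189.0 [  5.5 241.5 153.   11.   90. ] world [443.6 826.4] [390.9  28.6] 2.0
red
256.5 [161.  198.5  36.1   7.8  45. ] world [550.7 444.1] [97.3 20.4] 44.4
mug [433.61640906 489.6006954   95.        ] tape [222.91169654 278.93279241  11.        ] lid top [array([619.06559854, 300.7285895 , 304.        ]), array([ 621.08241322, -154.84105712,  304.        ])] knob [655.21149312  73.49811946 274.        ]
```

View pics/crop1.png

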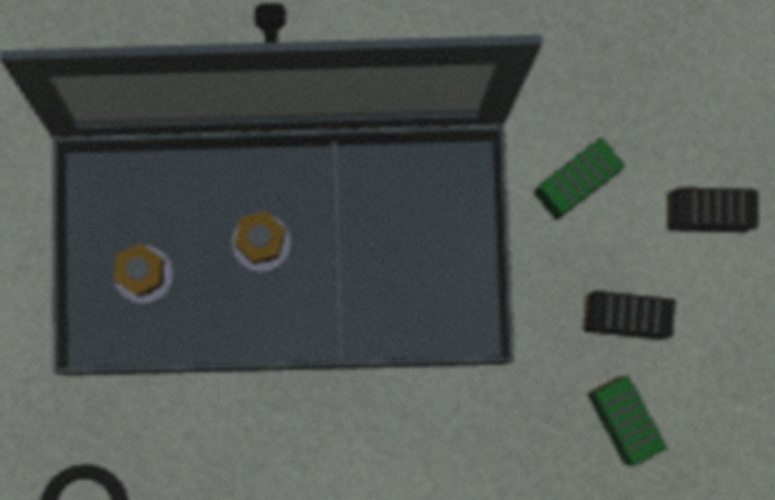

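View pics/crop2.png

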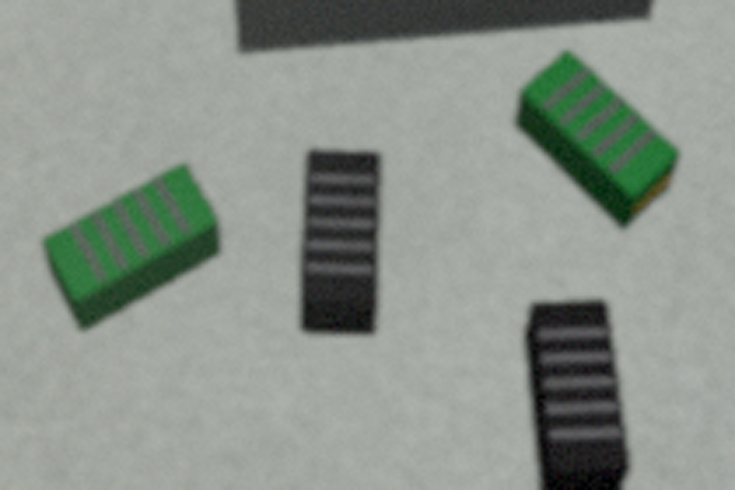

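Crops confirm two plain black modules (world about (408,-278) and (514,-367)), with the green ones as decoys. I'll move over the nuts, then check for a third module hidden by the arm.

Emit:
{"api": "drive_tool", "payload": {
  "moves": [
    {"claw": -1,"dx": -1,"dy": -0.6},
    {"claw": -1,"dx": -1,"dy": -0.6},
    {"claw": -1,"dx": -1,"dy": -0.6},
    {"claw": -1,"dx": -1,"dy": -0.6},
    {"claw": -1,"dx": -1,"dy": -0.6}
  ],
  "grip_force": 40
}}

```text
validation failed for argument at $.mo...
```

Emit:
{"api": "drive_tool", "payload": {
  "moves": [
    {"claw": -1,"dx": -1,"dy": -0.6},
    {"claw": -1,"dx": -1,"dy": -0.6},
    {"claw": -1,"dx": -1,"dy": -0.6},
    {"claw": -1,"dx": -1,"dy": -0.6},
    {"claw": -1,"dx": -1,"dy": -0.6}
  ]
}}

```text
validation failed for argument at $.mo...
```

Emit:
{"api": "drive_tool", "payload": {
  "moves": [
    {"claw": -1,"dx": -1,"dy": -0.6},
    {"claw": -1,"dx": -1,"dy": -0.6},
    {"claw": -1,"dx": -1,"dy": -0.6},
    {"claw": -1,"dx": -1,"dy": -0.6},
    {"claw": -1,"dx": -1,"dy": -0.6}
  ]
}}

```text
validation failed for argument at $.mo...
```

Emit:
{"api": "drive_tool", "payload": {
  "moves": [
    {"claw": -1,"dx": -1,"dy": -0.6,"dz": 0,"yaw": 0},
    {"claw": -1,"dx": -1,"dy": -0.6,"dz": 0,"yaw": 0},
    {"claw": -1,"dx": -1,"dy": -0.6,"dz": 0,"yaw": 0},
    {"claw": -1,"dx": -1,"dy": -0.6,"dz": 0,"yaw": 0},
    {"claw": -1,"dx": -1,"dy": -0.6,"dz": 0,"yaw": 0}
  ],
  "grip_force": 40
}}

```text
time_s: 0.78
ee_pos: [315.3, 413.7, 212.2]
ee_rot: [-179.7, 0.1, 154.5]
force: [0.8, -0.5, -0.6]
gripper_width: 91.2
```

Emit:
{"api": "drive_tool", "payload": {
  "moves": [
    {"claw": -1,"dx": -1,"dy": -0.6,"dz": 0,"yaw": 0},
    {"claw": -1,"dx": -1,"dy": -0.6,"dz": 0,"yaw": 0},
    {"claw": -1,"dx": -1,"dy": -0.6,"dz": 0,"yaw": 0},
    {"claw": -1,"dx": -1,"dy": -0.6,"dz": 0,"yaw": 0},
    {"claw": -1,"dx": -1,"dy": -0.6,"dz": 0,"yaw": 0}
  ]
}}

```text
time_s: 1.4
ee_pos: [382.2, 306.0, 212.3]
ee_rot: [-179.4, 0.2, 154.3]
force: [0.1, -0.2, -0.2]
gripper_width: 91.7
```

Emit:
{"api": "drive_tool", "payload": {
  "moves": [
    {"claw": -1,"dx": -1,"dy": -0.6,"dz": 0,"yaw": 0},
    {"claw": -1,"dx": -1,"dy": -0.6,"dz": 0,"yaw": 0},
    {"claw": -1,"dx": -1,"dy": -0.6,"dz": 0,"yaw": 0},
    {"claw": -1,"dx": 0,"dy": 0,"dz": 0,"yaw": 0}
  ]
}}

```text
time_s: 1.9
ee_pos: [421.6, 239.2, 212.6]
ee_rot: [-179.3, 0.2, 154.1]
force: [-0.3, 0.6, -0.2]
gripper_width: 91.1
```

Run:
```python
from h import *
for n in ['side','top','wrist']: snap(n,n+'1.png')
```

```text
(no output)
```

View pics/wrist1.png

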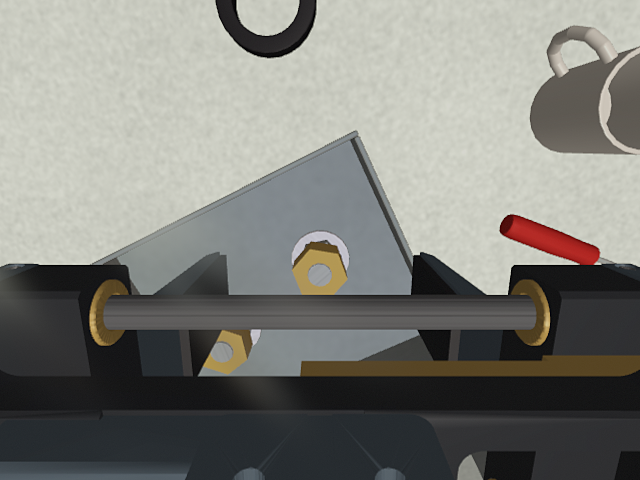

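View pics/top1.png

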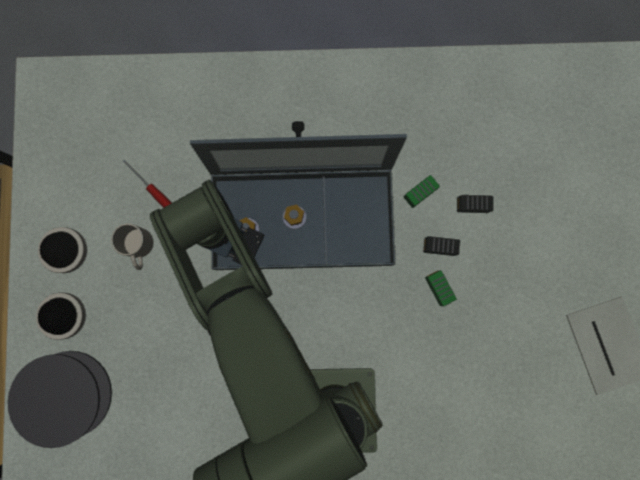

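View pics/side1.png

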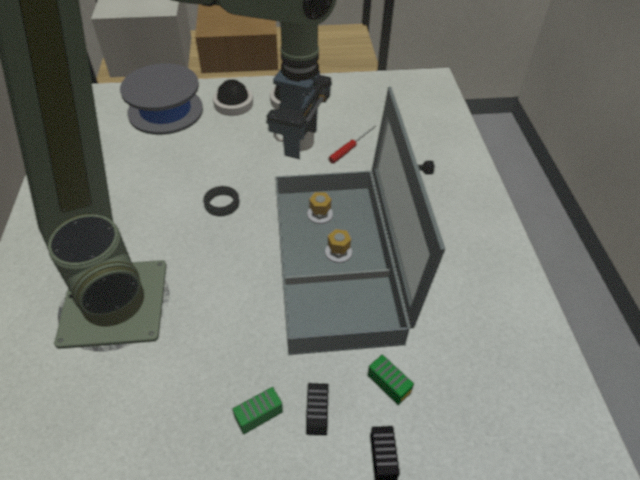

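Wrist view: nut a stud top is at about (320,275), nut b at (222,352). Only two black modules are on the bench. Now the hex orientation.

Run:
```python
from h import *
d=load('wrist1.png')
print(onz(d,320,275,61),onz(d,222,352,61))
im=d['color'][225:380,190:380];cv2.imwrite('pics/crop3.png',cv2.resize(im,None,fx=4,fy=4,interpolation=cv2.INTER_CUBIC)[:600])
```

```text
[464.90608186 218.48317142  61.        ] [495.61267     95.42923076  61.        ]
```

View pics/crop3.png

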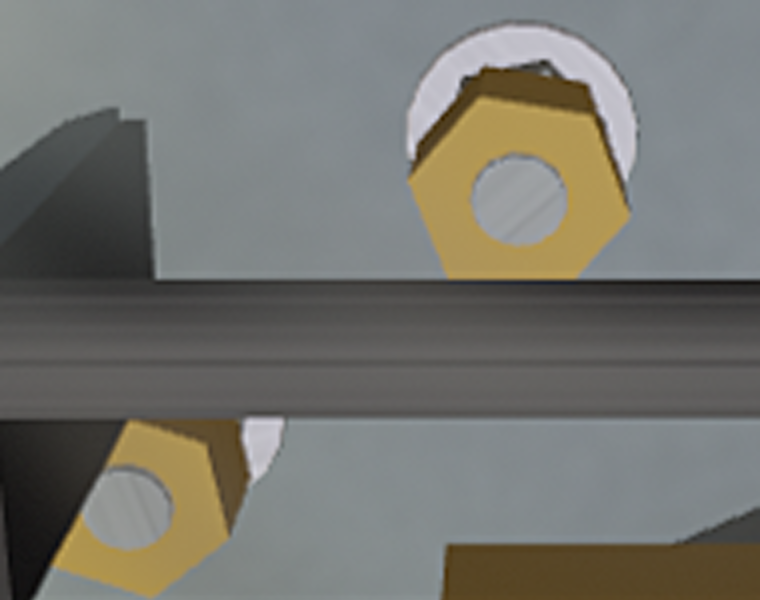

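Run:
```python
from h import *
d=load('wrist1.png')
for nm,vs in [('a',[(410,178),(482,95),(590,115),(630,210)]),('b',[(208,443),(229,535),(152,596)])]:
    w=np.array([onz(d,190+u/4,225+v/4,58) for u,v in vs])
    for p,q in zip(w,w[1:]):
        t=q-p; print(nm,np.linalg.norm(t),'normal mod60',(np.degrees(np.arctan2(t[1],t[0]))+90)%60)
    for i in range(len(w)):
        pass
    if nm=='a':print('center from opp verts',(w[0]+w[3])/2)
```

```text
a 26.59230355606892 normal mod60 24.135513334998677
a 25.567580047851884 normal mod60 23.42236045353252
a 25.334116507665605 normal mod60 26.747886751315633
center from opp verts [464.54824291 218.67877647  58.        ]
b 25.863246420414924 normal mod60 13.01248571916031
b 27.028858190103925 normal mod60 14.792251035843748
```

Emit:
{"api": "drive_tool", "payload": {
  "moves": [
    {"claw": -1,"dx": -0.8,"dy": 0,"dz": 0,"yaw": -1},
    {"claw": -1,"dx": -0.8,"dy": -0.1,"dz": 0,"yaw": -1},
    {"claw": -1,"dx": -0.8,"dy": -0.2,"dz": 0,"yaw": -1},
    {"claw": -1,"dx": 0,"dy": 0,"dz": 0,"yaw": -1},
    {"claw": -1,"dx": 0,"dy": 0,"dz": 0,"yaw": -1}
  ]
}}

```text
time_s: 2.68
ee_pos: [464.0, 224.0, 212.5]
ee_rot: [-179.4, -0.4, -161.1]
force: [-0.3, -1.0, -0.1]
gripper_width: 91.4
```

Emit:
{"api": "drive_tool", "payload": {
  "moves": [
    {"claw": -1,"dx": 0,"dy": 0,"dz": 0,"yaw": -1},
    {"claw": -1,"dx": 0,"dy": 0,"dz": 0,"yaw": -1},
    {"claw": -1,"dx": 0,"dy": 0,"dz": 0,"yaw": -1},
    {"claw": -1,"dx": 0,"dy": 0,"dz": 0,"yaw": -1},
    {"claw": -1,"dx": 0,"dy": 0,"dz": 0,"yaw": 0}
  ]
}}

```text
time_s: 3.3
ee_pos: [461.4, 227.6, 212.0]
ee_rot: [-179.9, -0.7, -125.2]
force: [0.2, 0.2, 0.5]
gripper_width: 91.0
```

```bash
cat >> h.py <<'E'
from scipy.spatial.transform import Rotation as Ro
def to(p,yaw=None):
    s=telemetry.state(); R=Ro.from_euler('xyz',s['ee_rot'],degrees=True).as_matrix()
    d=R.T@(np.array(p,float)-s['ee_pos']); print('pos',np.round(s['ee_pos'],1),'rot',np.round(s['ee_rot'],1),'units d',np.round(d/20,2),end=' ')
    if yaw is not None: print('yaw units',round(float((( s['ee_rot'][2]-yaw+180)%360-180)/np.degrees(.15)),2),end='')
    print(' j6',np.round(s['qpos'][5],1),'F',np.round(s['force'],1),'T',np.round(s['torque'],2),'w',round(float(s['gripper_width']),1),'t',round(s['time_s'],2))
E
python3 -c "
from h import *
to([464.8,218.6,31],234.5)"
```

```text
pos [461.4 227.6 212. ] rot [-179.9   -0.7 -125.2] units d [ 0.16 -0.38  9.05] yaw units 0.03 j6 -119.4 F [0.2 0.2 0.5] T [ 0.1   0.1  -0.03] w 91.0 t 3.3
```

Emit:
{"api": "drive_tool", "payload": {
  "moves": [
    {"claw": -1,"dx": 0.16,"dy": -0.38,"dz": 1,"yaw": 0},
    {"claw": -1,"dx": 0,"dy": 0,"dz": 1,"yaw": 0},
    {"claw": -1,"dx": 0,"dy": 0,"dz": 1,"yaw": 0},
    {"claw": -1,"dx": 0,"dy": 0,"dz": 1,"yaw": 0},
    {"claw": -1,"dx": 0,"dy": 0,"dz": 1,"yaw": 0}
  ]
}}

```text
time_s: 3.92
ee_pos: [465.4, 222.4, 111.1]
ee_rot: [-179.8, -0.4, -125.8]
force: [-0.1, -0.4, 0.1]
gripper_width: 91.1
```

Emit:
{"api": "drive_tool", "payload": {
  "moves": [
    {"claw": -1,"dx": 0,"dy": 0,"dz": 0.8,"yaw": 0},
    {"claw": -1,"dx": 0,"dy": 0,"dz": 0.4,"yaw": 0},
    {"claw": -1,"dx": 0,"dy": 0,"dz": 0,"yaw": 0}
  ]
}}

```text
time_s: 4.3
ee_pos: [464.0, 222.9, 85.2]
ee_rot: [-179.9, -0.6, -126.1]
force: [-0.1, 0.1, 0.3]
gripper_width: 91.0
```

```bash
python3 -c "
from h import *
to([464.8,218.6,31],234.5)
d=snap('wrist','w2.png')"
```

```text
pos [464.  222.9  85.2] rot [-179.9   -0.6 -126.1] units d [ 0.12 -0.15  2.71] yaw units -0.07 j6 -119.0 F [-0.1  0.1  0.3] T [ 0.07  0.08 -0.05] w 91.0 t 4.3
```

View pics/w2.png

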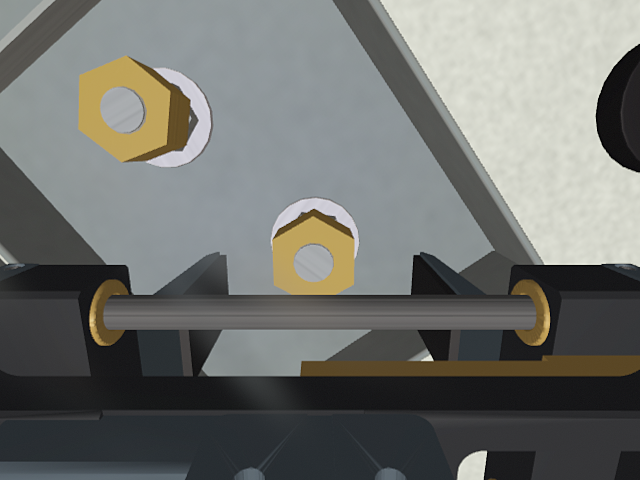

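Flats of nut a (314,262) are aligned with the jaws. I'll descend.

Emit:
{"api": "drive_tool", "payload": {
  "moves": [
    {"claw": -1,"dx": 0.12,"dy": -0.15,"dz": 0.8,"yaw": 0},
    {"claw": -1,"dx": 0,"dy": 0,"dz": 0.8,"yaw": 0},
    {"claw": -1,"dx": 0,"dy": 0,"dz": 0.6,"yaw": 0},
    {"claw": -1,"dx": 0,"dy": 0,"dz": 0.35,"yaw": 0},
    {"claw": -1,"dx": 0,"dy": 0,"dz": 0,"yaw": 0}
  ]
}}

```text
time_s: 4.97
ee_pos: [468.1, 220.4, 36.6]
ee_rot: [-179.6, -0.1, -126.1]
force: [-0.1, 0.8, 0.1]
gripper_width: 91.1
```

```bash
python3 -c "
from h import *
to([464.8,218.6,31],234.5)"
```

```text
pos [468.1 220.4  36.6] rot [-1.796e+02 -1.000e-01 -1.261e+02] units d [0.17 0.08 0.28] yaw units -0.08 j6 -119.3 F [-0.1  0.8  0.1] T [0.11 0.06 0.03] w 91.1 t 4.97
```

Emit:
{"api": "drive_tool", "payload": {
  "moves": [
    {"claw": -1,"dx": 0.17,"dy": 0.08,"dz": 0.28,"yaw": 0},
    {"claw": 0,"dx": 0,"dy": 0,"dz": 0,"yaw": 0},
    {"claw": 1,"dx": 0,"dy": 0,"dz": 0,"yaw": 0},
    {"claw": 1,"dx": 0,"dy": 0,"dz": 0,"yaw": 0},
    {"claw": 1,"dx": 0,"dy": 0,"dz": 0,"yaw": 0}
  ]
}}

```text
time_s: 5.6
ee_pos: [465.5, 218.9, 31.8]
ee_rot: [-179.5, 0.0, -126.2]
force: [-0.0, -0.2, 0.1]
gripper_width: 54.5
```

```bash
python3 -c "
from h import *
to([464.8,218.6,31],234.5)"
```

```text
pos [465.5 218.9  31.8] rot [-179.5    0.  -126.2] units d [0.03 0.02 0.04] yaw units -0.08 j6 -119.3 F [-0.  -0.2  0.1] T [ 0.11  0.01 -0.02] w 54.5 t 5.6
```

Still closing; let it finish, then start turning.

Emit:
{"api": "drive_tool", "payload": {
  "moves": [
    {"claw": 1,"dx": 0,"dy": 0,"dz": 0,"yaw": 0},
    {"claw": 1,"dx": 0,"dy": 0,"dz": 0,"yaw": 0},
    {"claw": 1,"dx": 0,"dy": 0,"dz": 0.007,"yaw": 1},
    {"claw": 1,"dx": 0,"dy": 0,"dz": 0.007,"yaw": 1},
    {"claw": 1,"dx": 0,"dy": 0,"dz": 0.007,"yaw": 1}
  ]
}}

```text
time_s: 6.22
ee_pos: [466.1, 218.3, 31.5]
ee_rot: [-179.5, 0.3, -152.6]
force: [-0.7, -1.3, -0.4]
gripper_width: 46.2
```

```bash
python3 -c "
from h import *
to([464.8,218.6,31],234.5)"
```

```text
pos [466.1 218.3  31.5] rot [-179.5    0.3 -152.6] units d [0.05 0.05 0.02] yaw units -3.16 j6 -92.8 F [-0.7 -1.3 -0.4] T [-0.11  0.01  0.04] w 46.2 t 6.22
```

Emit:
{"api": "drive_tool", "payload": {
  "moves": [
    {"claw": 1,"dx": 0,"dy": 0,"dz": 0.007,"yaw": 1},
    {"claw": 1,"dx": 0,"dy": 0,"dz": 0.007,"yaw": 1},
    {"claw": 1,"dx": 0,"dy": 0,"dz": 0.007,"yaw": 1},
    {"claw": 1,"dx": 0,"dy": 0,"dz": 0.007,"yaw": 1},
    {"claw": 1,"dx": 0,"dy": 0,"dz": 0.007,"yaw": 1}
  ]
}}

```text
time_s: 6.85
ee_pos: [466.2, 216.9, 30.7]
ee_rot: [-179.6, 0.6, 163.1]
force: [0.4, -0.7, 0.6]
gripper_width: 45.6
```

```bash
python3 -c "
from h import *
to([464.8,218.6,31],234.5)"
```

```text
pos [466.2 216.9  30.7] rot [-179.6    0.6  163.1] units d [ 0.09  0.06 -0.01] yaw units -8.31 j6 -48.4 F [ 0.4 -0.7  0.6] T [-0.13  0.1   0.09] w 45.6 t 6.85
```

Emit:
{"api": "drive_tool", "payload": {
  "moves": [
    {"claw": 1,"dx": 0,"dy": 0,"dz": 0.007,"yaw": 1},
    {"claw": 1,"dx": 0,"dy": 0,"dz": 0.007,"yaw": 1},
    {"claw": 1,"dx": 0,"dy": 0,"dz": 0.007,"yaw": 1},
    {"claw": 1,"dx": 0,"dy": 0,"dz": 0.007,"yaw": 1},
    {"claw": 1,"dx": 0,"dy": 0,"dz": 0.007,"yaw": 1}
  ]
}}

```text
time_s: 7.48
ee_pos: [465.2, 215.7, 30.0]
ee_rot: [-180.0, 0.7, 118.8]
force: [0.4, -0.7, 0.4]
gripper_width: 45.4
```

```bash
python3 -c "
from h import *
to([464.8,218.6,31],234.5)"
```

```text
pos [465.2 215.7  30. ] rot [-180.     0.7  118.8] units d [ 0.14  0.05 -0.05] yaw units -13.47 j6 -4.0 F [ 0.4 -0.7  0.4] T [-0.    0.23  0.12] w 45.4 t 7.47
```

Emit:
{"api": "drive_tool", "payload": {
  "moves": [
    {"claw": 1,"dx": 0.05,"dy": 0,"dz": 0.007,"yaw": 1},
    {"claw": 1,"dx": 0,"dy": 0,"dz": 0.007,"yaw": 1},
    {"claw": 1,"dx": 0,"dy": 0,"dz": 0.007,"yaw": 1},
    {"claw": 1,"dx": 0,"dy": 0,"dz": 0.007,"yaw": 1},
    {"claw": 1,"dx": 0,"dy": 0,"dz": 0.007,"yaw": 1}
  ]
}}

```text
time_s: 8.1
ee_pos: [463.8, 215.6, 29.2]
ee_rot: [179.7, 0.7, 74.4]
force: [-0.3, 0.2, 1.2]
gripper_width: 45.8
```

Emit:
{"api": "drive_tool", "payload": {
  "moves": [
    {"claw": 1,"dx": 0.0,"dy": 0,"dz": 0.007,"yaw": 1},
    {"claw": 1,"dx": 0,"dy": 0,"dz": 0.007,"yaw": 1},
    {"claw": 1,"dx": 0,"dy": 0,"dz": 0.007,"yaw": 1},
    {"claw": 1,"dx": 0,"dy": 0,"dz": 0.007,"yaw": 1},
    {"claw": 1,"dx": 0,"dy": 0,"dz": 0.007,"yaw": 1}
  ]
}}

```text
time_s: 8.72
ee_pos: [462.7, 216.5, 28.5]
ee_rot: [179.4, 0.3, 29.9]
force: [-0.7, 0.5, 0.5]
gripper_width: 45.7
```

```bash
python3 -c "
from h import *
to([464.8,218.6,31],234.5);snap('wrist','w3.png')"
```

```text
pos [462.7 216.5  28.5] rot [179.4   0.3  29.9] units d [ 0.14 -0.04 -0.13] yaw units 18.08 j6 84.9 F [-0.7  0.5  0.5] T [0.31 0.28 0.09] w 45.7 t 8.72
```

View pics/w3.png

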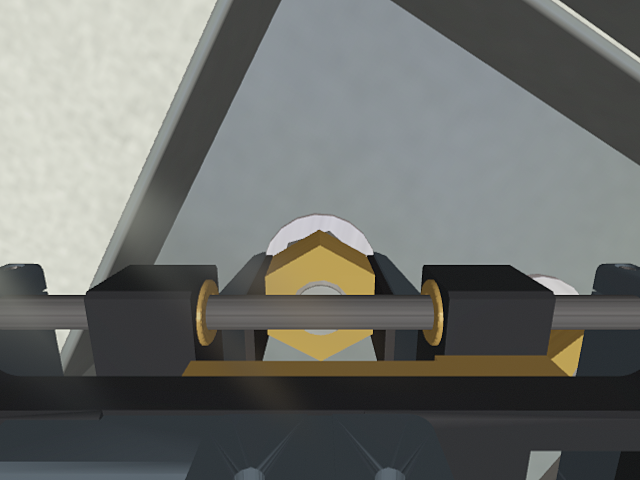

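Emit:
{"api": "drive_tool", "payload": {
  "moves": [
    {"claw": 1,"dx": 0.05,"dy": 0,"dz": 0.007,"yaw": 1},
    {"claw": 1,"dx": 0,"dy": 0,"dz": 0.007,"yaw": 1},
    {"claw": 1,"dx": 0,"dy": 0,"dz": 0.007,"yaw": 1},
    {"claw": 1,"dx": 0,"dy": 0,"dz": 0.007,"yaw": 1},
    {"claw": 1,"dx": 0,"dy": 0,"dz": 0.007,"yaw": 0.6}
  ]
}}

```text
time_s: 9.4
ee_pos: [462.6, 217.8, 27.8]
ee_rot: [179.4, -0.0, -10.5]
force: [-0.6, 0.5, 0.8]
gripper_width: 45.9
```

```bash
python3 -c "
from h import *
to([464.8,218.6,31],234.5)"
```

```text
pos [462.6 217.8  27.8] rot [179.4  -0.  -10.5] units d [ 0.1  -0.06 -0.16] yaw units 13.38 j6 125.2 F [-0.6  0.5  0.8] T [0.23 0.18 0.07] w 45.9 t 9.4
```

Emit:
{"api": "drive_tool", "payload": {
  "moves": [
    {"claw": -0.5,"dx": 0,"dy": 0,"dz": 0,"yaw": 0},
    {"claw": -0.5,"dx": 0,"dy": 0,"dz": 0,"yaw": 0},
    {"claw": -0.5,"dx": 0.1,"dy": -0.06,"dz": -0.2,"yaw": 0},
    {"claw": -0.5,"dx": 0,"dy": 0,"dz": 0,"yaw": -1},
    {"claw": -0.5,"dx": 0,"dy": 0,"dz": 0,"yaw": -1}
  ]
}}

```text
time_s: 10.02
ee_pos: [465.6, 218.8, 32.6]
ee_rot: [179.5, 0.1, 7.7]
force: [0.5, 0.2, 0.6]
gripper_width: 68.3
```

Emit:
{"api": "drive_tool", "payload": {
  "moves": [
    {"claw": -0.5,"dx": 0,"dy": 0,"dz": 0,"yaw": -1},
    {"claw": -0.5,"dx": 0,"dy": 0,"dz": 0,"yaw": -1},
    {"claw": -0.5,"dx": 0,"dy": 0,"dz": 0,"yaw": -1},
    {"claw": -0.5,"dx": 0,"dy": 0,"dz": 0,"yaw": -1},
    {"claw": -0.5,"dx": 0,"dy": 0,"dz": 0,"yaw": -1}
  ]
}}

```text
time_s: 10.65
ee_pos: [467.5, 219.5, 34.2]
ee_rot: [179.6, 0.3, 52.4]
force: [-0.3, 0.2, -0.1]
gripper_width: 68.4
```

```bash
python3 -c "
from h import *
to([464.8,218.6,31],109.5)"
```

```text
pos [467.5 219.5  34.2] rot [179.6   0.3  52.4] units d [-0.11 -0.08  0.16] yaw units -6.64 j6 62.3 F [-0.3  0.2 -0.1] T [-0.02  0.1  -0.02] w 68.4 t 10.65
```

Emit:
{"api": "drive_tool", "payload": {
  "moves": [
    {"claw": -0.5,"dx": -0.11,"dy": -0.08,"dz": 0.1,"yaw": -1},
    {"claw": -0.5,"dx": 0,"dy": 0,"dz": 0,"yaw": -1},
    {"claw": -0.5,"dx": 0,"dy": 0,"dz": 0,"yaw": -1},
    {"claw": -0.5,"dx": 0,"dy": 0,"dz": 0,"yaw": -1},
    {"claw": -0.5,"dx": 0,"dy": 0,"dz": 0,"yaw": -1}
  ]
}}

```text
time_s: 11.28
ee_pos: [466.6, 219.3, 33.7]
ee_rot: [179.7, 0.4, 97.1]
force: [-0.1, 0.8, 0.6]
gripper_width: 68.4
```

Emit:
{"api": "drive_tool", "payload": {
  "moves": [
    {"claw": -0.5,"dx": 0,"dy": 0,"dz": 0,"yaw": -1},
    {"claw": -0.5,"dx": 0,"dy": 0,"dz": 0,"yaw": -0.5},
    {"claw": -0.5,"dx": 0,"dy": 0,"dz": 0,"yaw": 0}
  ]
}}

```text
time_s: 11.65
ee_pos: [467.6, 219.6, 34.6]
ee_rot: [179.8, 0.5, 110.6]
force: [-0.1, 0.1, -0.5]
gripper_width: 68.3
```

```bash
python3 -c "
from h import *
to([464.8,218.6,31],109.5)"
```

```text
pos [467.6 219.6  34.6] rot [179.8   0.5 110.6] units d [ 0.   -0.15  0.18] yaw units 0.13 j6 4.1 F [-0.1  0.1 -0.5] T [-0.01 -0.03 -0.  ] w 68.3 t 11.65
```

Emit:
{"api": "drive_tool", "payload": {
  "moves": [
    {"claw": -0.5,"dx": 0,"dy": -0.15,"dz": 0.18,"yaw": 0.1},
    {"claw": 1,"dx": 0,"dy": 0,"dz": 0,"yaw": 0},
    {"claw": 1,"dx": 0,"dy": 0,"dz": 0,"yaw": 0},
    {"claw": 1,"dx": 0,"dy": 0,"dz": 0,"yaw": 0},
    {"claw": 1,"dx": 0,"dy": 0,"dz": 0,"yaw": 0}
  ],
  "grip_force": 60
}}

```text
time_s: 12.28
ee_pos: [464.2, 218.3, 30.9]
ee_rot: [179.8, 0.5, 109.6]
force: [0.3, -0.1, -0.2]
gripper_width: 45.7
```

Emit:
{"api": "drive_tool", "payload": {
  "moves": [
    {"claw": 1,"dx": 0,"dy": 0,"dz": 0,"yaw": 0},
    {"claw": 1,"dx": 0,"dy": 0,"dz": 0.007,"yaw": 1},
    {"claw": 1,"dx": 0,"dy": 0,"dz": 0.007,"yaw": 1},
    {"claw": 1,"dx": 0,"dy": 0,"dz": 0.007,"yaw": 1}
  ]
}}

```text
time_s: 12.78
ee_pos: [464.6, 218.3, 30.6]
ee_rot: [179.5, 0.4, 83.1]
force: [-0.4, -0.6, 2.3]
gripper_width: 45.7
```

```bash
python3 -c "
from h import *
to([464.8,218.6,31],109.5)"
```

```text
pos [464.6 218.3  30.6] rot [179.5   0.4  83.1] units d [ 0.02  0.01 -0.02] yaw units -3.07 j6 31.7 F [-0.4 -0.6  2.3] T [-0.13  0.3   0.6 ] w 45.7 t 12.78
```

Emit:
{"api": "drive_tool", "payload": {
  "moves": [
    {"claw": 1,"dx": 0,"dy": 0,"dz": 0,"yaw": 0.5},
    {"claw": 1,"dx": 0,"dy": 0,"dz": 0,"yaw": 0.5}
  ]
}}

```text
time_s: 13.02
ee_pos: [464.7, 217.9, 30.6]
ee_rot: [179.4, 0.5, 75.2]
force: [-2.2, -1.3, 1.2]
gripper_width: 45.6
```

```bash
python3 -c "
from h import *
to([464.8,218.6,31],109.5)"
```

```text
pos [464.7 217.9  30.6] rot [179.4   0.5  75.2] units d [ 0.04 -0.   -0.02] yaw units -3.99 j6 39.9 F [-2.2 -1.3  1.2] T [-0.27  0.52  2.94] w 45.6 t 13.03
```

Torque jumped to 2.9 N·m, which is the hard stop after the jam. Release and lift.

Emit:
{"api": "drive_tool", "payload": {
  "moves": [
    {"claw": 1,"dx": 0,"dy": 0,"dz": 0,"yaw": 0.2},
    {"claw": -1,"dx": 0,"dy": 0,"dz": 0,"yaw": 0},
    {"claw": -1,"dx": 0,"dy": 0,"dz": 0,"yaw": 0},
    {"claw": -1,"dx": 0,"dy": 0,"dz": 0,"yaw": 0},
    {"claw": -1,"dx": 0,"dy": 0,"dz": -1,"yaw": 0}
  ]
}}

```text
time_s: 13.65
ee_pos: [464.0, 218.1, 49.8]
ee_rot: [179.5, 0.5, 73.3]
force: [-0.4, -0.1, -0.1]
gripper_width: 83.3
```

Emit:
{"api": "drive_tool", "payload": {
  "moves": [
    {"claw": -1,"dx": 0,"dy": 0,"dz": -1,"yaw": -1},
    {"claw": -1,"dx": 0,"dy": 0,"dz": -1,"yaw": -1},
    {"claw": -1,"dx": 0,"dy": 0,"dz": 0,"yaw": -1},
    {"claw": -1,"dx": 0,"dy": 0,"dz": 0,"yaw": -1},
    {"claw": -1,"dx": 0,"dy": 0,"dz": 0,"yaw": -1}
  ]
}}

```text
time_s: 14.28
ee_pos: [465.3, 218.8, 92.5]
ee_rot: [179.7, 0.5, 117.0]
force: [0.0, 1.0, -0.7]
gripper_width: 91.1
```

```bash
python3 -c "
from h import *
to([495.4,95,90],224)
snap('wrist','w4.png')"
```

```text
pos [465.3 218.8  92.5] rot [179.7   0.5 117. ] units d [-6.2  -1.47  0.18] yaw units -12.45 j6 -2.4 F [ 0.   1.  -0.7] T [-0.02  0.08  0.06] w 91.1 t 14.28
```

View pics/w4.png

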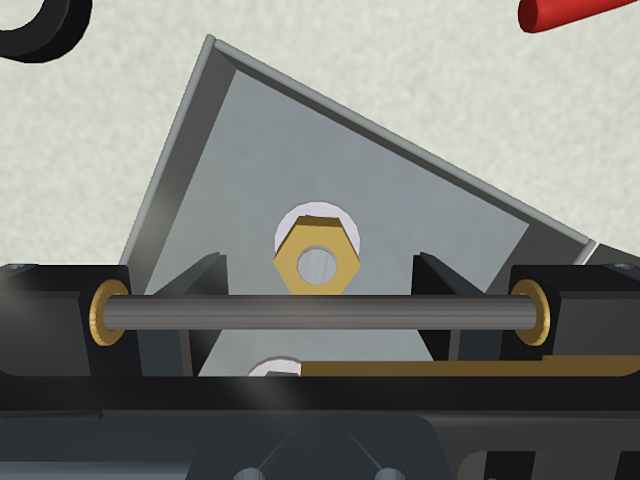

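Emit:
{"api": "drive_tool", "payload": {
  "moves": [
    {"claw": -1,"dx": -1,"dy": -0.24,"dz": 0,"yaw": 0},
    {"claw": -1,"dx": -1,"dy": -0.24,"dz": 0,"yaw": 0},
    {"claw": -1,"dx": -1,"dy": -0.24,"dz": 0,"yaw": 0},
    {"claw": -1,"dx": -1,"dy": -0.24,"dz": 0,"yaw": 0},
    {"claw": -1,"dx": -1,"dy": -0.24,"dz": 0,"yaw": 0}
  ]
}}

```text
time_s: 14.95
ee_pos: [489.8, 117.0, 92.9]
ee_rot: [179.6, 0.4, 116.2]
force: [-1.2, 1.1, -0.5]
gripper_width: 91.2
```

Emit:
{"api": "drive_tool", "payload": {
  "moves": [
    {"claw": -1,"dx": -0.8,"dy": -0.24,"dz": 0,"yaw": -1},
    {"claw": -1,"dx": 0,"dy": 0,"dz": 0,"yaw": -1},
    {"claw": -1,"dx": 0,"dy": 0,"dz": 0,"yaw": -1},
    {"claw": -1,"dx": 0,"dy": 0,"dz": 0,"yaw": -1},
    {"claw": -1,"dx": 0,"dy": 0,"dz": 0,"yaw": -1}
  ]
}}

```text
time_s: 15.58
ee_pos: [493.2, 97.9, 92.7]
ee_rot: [179.8, 0.5, 159.2]
force: [-0.1, 0.4, 0.9]
gripper_width: 91.4
```

```bash
python3 -c "
from h import *
to([495.4,95,90],224)"
```

```text
pos [493.2  97.9  92.7] rot [179.8   0.5 159.2] units d [-0.16 -0.1   0.13] yaw units -7.54 j6 -59.1 F [-0.1  0.4  0.9] T [0.04 0.03 0.02] w 91.4 t 15.57
```

Emit:
{"api": "drive_tool", "payload": {
  "moves": [
    {"claw": -1,"dx": -0.16,"dy": -0.1,"dz": 0,"yaw": -1},
    {"claw": -1,"dx": 0,"dy": 0,"dz": 0,"yaw": -1},
    {"claw": -1,"dx": 0,"dy": 0,"dz": 0,"yaw": -1},
    {"claw": -1,"dx": 0,"dy": 0,"dz": 0,"yaw": -1},
    {"claw": -1,"dx": 0,"dy": 0,"dz": 0,"yaw": -1}
  ]
}}

```text
time_s: 16.2
ee_pos: [495.7, 94.6, 92.3]
ee_rot: [-179.9, 0.5, -157.5]
force: [-0.0, -0.1, -1.6]
gripper_width: 91.5
```

Emit:
{"api": "drive_tool", "payload": {
  "moves": [
    {"claw": -1,"dx": 0,"dy": 0,"dz": 0,"yaw": -1},
    {"claw": -1,"dx": 0,"dy": 0,"dz": 0,"yaw": -1},
    {"claw": -1,"dx": 0,"dy": 0,"dz": 0,"yaw": -0.3},
    {"claw": -1,"dx": 0,"dy": 0,"dz": 0,"yaw": 0}
  ]
}}

```text
time_s: 16.7
ee_pos: [495.9, 94.4, 92.0]
ee_rot: [-179.9, 0.5, -138.0]
force: [-0.4, 0.2, 0.4]
gripper_width: 91.3
```

```bash
python3 -c "
from h import *
to([495.4,95,32],224)
snap('wrist','w5.png')"
```

```text
pos [495.9  94.4  92. ] rot [-179.9    0.5 -138. ] units d [0.02 0.05 3.  ] yaw units -0.23 j6 -122.8 F [-0.4  0.2  0.4] T [ 0.12  0.04 -0.03] w 91.3 t 16.7
```

View pics/w5.png

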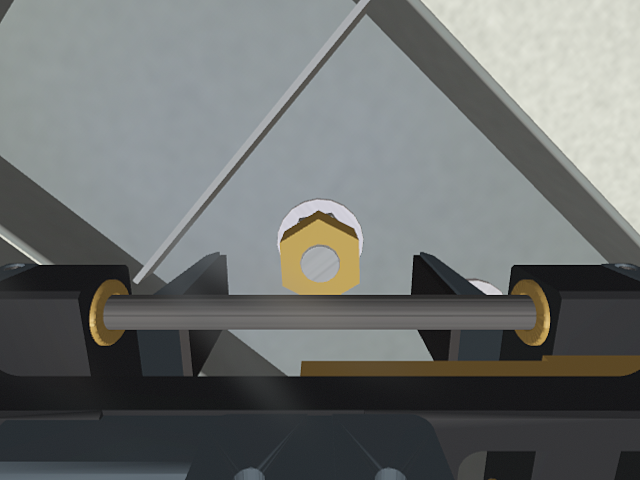

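Nut b at (320,264), flats vertical and aligned. I'll descend and grip.

Emit:
{"api": "drive_tool", "payload": {
  "moves": [
    {"claw": -1,"dx": 0,"dy": 0.05,"dz": 1,"yaw": 0},
    {"claw": -1,"dx": 0,"dy": 0,"dz": 0.9,"yaw": 0},
    {"claw": -1,"dx": 0,"dy": 0,"dz": 0.7,"yaw": 0},
    {"claw": -1,"dx": 0,"dy": 0,"dz": 0.3,"yaw": 0},
    {"claw": -0.3,"dx": 0,"dy": 0,"dz": 0,"yaw": 0}
  ]
}}

```text
time_s: 17.38
ee_pos: [496.8, 95.5, 32.8]
ee_rot: [-179.8, 0.6, -138.5]
force: [0.6, -0.1, 0.1]
gripper_width: 83.8
```

```bash
python3 -c "
from h import *
to([495.4,95,32],224)"
```

```text
pos [496.8  95.5  32.8] rot [-179.8    0.6 -138.5] units d [0.07 0.03 0.04] yaw units -0.29 j6 -122.3 F [ 0.6 -0.1  0.1] T [0.08 0.04 0.02] w 83.8 t 17.38
```

Emit:
{"api": "drive_tool", "payload": {
  "moves": [
    {"claw": 1,"dx": 0.05,"dy": 0.03,"dz": 0.02,"yaw": -0.2},
    {"claw": 1,"dx": 0,"dy": 0,"dz": 0,"yaw": 0},
    {"claw": 1,"dx": 0,"dy": 0,"dz": 0,"yaw": 0},
    {"claw": 1,"dx": 0,"dy": 0,"dz": 0,"yaw": 0},
    {"claw": 1,"dx": 0,"dy": 0,"dz": 0,"yaw": 0}
  ]
}}

```text
time_s: 18.0
ee_pos: [496.6, 95.3, 33.8]
ee_rot: [-179.7, 0.8, -136.6]
force: [-0.3, 0.2, -1.1]
gripper_width: 45.5
```

Emit:
{"api": "drive_tool", "payload": {
  "moves": [
    {"claw": 1,"dx": 0,"dy": 0,"dz": 0.007,"yaw": 0},
    {"claw": 1,"dx": 0,"dy": 0,"dz": 0.007,"yaw": 1},
    {"claw": 1,"dx": 0,"dy": 0,"dz": 0.007,"yaw": 1},
    {"claw": 1,"dx": 0,"dy": 0,"dz": 0.007,"yaw": 1},
    {"claw": 1,"dx": 0,"dy": 0,"dz": 0.007,"yaw": 1}
  ]
}}

```text
time_s: 18.62
ee_pos: [497.2, 94.2, 33.2]
ee_rot: [179.9, 0.8, -172.0]
force: [-0.2, -1.8, 0.2]
gripper_width: 46.0
```

```bash
python3 -c "
from h import *
to([495.4,95,32],224)"
```

```text
pos [497.2  94.2  33.2] rot [ 179.9    0.8 -172. ] units d [0.08 0.05 0.06] yaw units -4.18 j6 -88.7 F [-0.2 -1.8  0.2] T [-0.16 -0.02  0.07] w 46.0 t 18.62
```

Emit:
{"api": "drive_tool", "payload": {
  "moves": [
    {"claw": 1,"dx": 0.04,"dy": 0,"dz": 0.007,"yaw": 1},
    {"claw": 1,"dx": 0,"dy": 0,"dz": 0.007,"yaw": 1},
    {"claw": 1,"dx": 0,"dy": 0,"dz": 0.007,"yaw": 1},
    {"claw": 1,"dx": 0,"dy": 0,"dz": 0.007,"yaw": 1},
    {"claw": 1,"dx": 0,"dy": 0,"dz": 0.007,"yaw": 1}
  ]
}}

```text
time_s: 19.25
ee_pos: [496.9, 92.7, 32.5]
ee_rot: [179.5, 0.7, 143.8]
force: [0.2, -0.4, 0.2]
gripper_width: 45.7
```

Emit:
{"api": "drive_tool", "payload": {
  "moves": [
    {"claw": 1,"dx": 0.04,"dy": 0,"dz": 0.007,"yaw": 1},
    {"claw": 1,"dx": 0,"dy": 0,"dz": 0.007,"yaw": 1},
    {"claw": 1,"dx": 0,"dy": 0,"dz": 0.007,"yaw": 1},
    {"claw": 1,"dx": 0,"dy": 0,"dz": 0.007,"yaw": 1},
    {"claw": 1,"dx": 0,"dy": 0,"dz": 0.007,"yaw": 1}
  ]
}}

```text
time_s: 19.88
ee_pos: [495.6, 91.9, 31.7]
ee_rot: [179.3, 0.3, 99.6]
force: [-0.8, 0.4, 0.4]
gripper_width: 45.4
```

```bash
python3 -c "
from h import *
to([495.4,95,32],224)"
```

```text
pos [495.6  91.9  31.7] rot [179.3   0.3  99.6] units d [ 0.16  0.02 -0.01] yaw units -14.47 j6 0.1 F [-0.8  0.4  0.4] T [-0.16  0.23  0.08] w 45.4 t 19.88
```

Emit:
{"api": "drive_tool", "payload": {
  "moves": [
    {"claw": 1,"dx": 0.08,"dy": 0,"dz": 0.007,"yaw": 1},
    {"claw": 1,"dx": 0,"dy": 0,"dz": 0.007,"yaw": 1},
    {"claw": 1,"dx": 0,"dy": 0,"dz": 0.007,"yaw": 1},
    {"claw": 1,"dx": 0,"dy": 0,"dz": 0.007,"yaw": 1},
    {"claw": 1,"dx": 0,"dy": 0,"dz": 0.007,"yaw": 1}
  ]
}}

```text
time_s: 20.5
ee_pos: [494.0, 92.1, 31.0]
ee_rot: [179.3, -0.0, 55.4]
force: [-0.1, 0.6, -0.6]
gripper_width: 45.8
```

Emit:
{"api": "drive_tool", "payload": {
  "moves": [
    {"claw": 1,"dx": 0,"dy": 0,"dz": 0.007,"yaw": 1},
    {"claw": 1,"dx": 0,"dy": 0,"dz": 0.007,"yaw": 1},
    {"claw": 1,"dx": 0,"dy": 0,"dz": 0.007,"yaw": 0}
  ]
}}

```text
time_s: 20.88
ee_pos: [493.5, 92.6, 30.7]
ee_rot: [179.4, -0.2, 37.7]
force: [0.3, -0.6, 1.6]
gripper_width: 45.7
```

```bash
python3 -c "
from h import *
to([495.4,95,32],224)"
```

```text
pos [493.5  92.6  30.7] rot [179.4  -0.2  37.7] units d [ 0.15 -0.04 -0.07] yaw units 20.21 j6 62.3 F [ 0.3 -0.6  1.6] T [-0.16  0.33 -0.1 ] w 45.7 t 20.88
```

Emit:
{"api": "drive_tool", "payload": {
  "moves": [
    {"claw": -0.5,"dx": 0,"dy": 0,"dz": 0,"yaw": 0},
    {"claw": -0.5,"dx": 0,"dy": 0,"dz": 0,"yaw": 0},
    {"claw": -0.5,"dx": 0.13,"dy": -0.04,"dz": 0,"yaw": 0},
    {"claw": -0.5,"dx": 0,"dy": 0,"dz": 0,"yaw": -1},
    {"claw": -0.5,"dx": 0,"dy": 0,"dz": 0,"yaw": -1}
  ]
}}

```text
time_s: 21.5
ee_pos: [495.6, 95.1, 30.6]
ee_rot: [179.4, -0.0, 55.7]
force: [-0.2, -0.7, 1.4]
gripper_width: 68.4
```

Emit:
{"api": "drive_tool", "payload": {
  "moves": [
    {"claw": -0.5,"dx": 0,"dy": 0,"dz": 0,"yaw": -1},
    {"claw": -0.5,"dx": 0,"dy": 0,"dz": 0,"yaw": -1},
    {"claw": -0.5,"dx": 0,"dy": 0,"dz": 0,"yaw": -1},
    {"claw": -0.5,"dx": 0,"dy": 0,"dz": 0,"yaw": -1},
    {"claw": -0.5,"dx": 0,"dy": 0,"dz": 0,"yaw": -1}
  ]
}}

```text
time_s: 22.12
ee_pos: [496.3, 95.7, 30.5]
ee_rot: [179.5, 0.4, 100.3]
force: [0.0, 0.4, -0.1]
gripper_width: 68.4
```

```bash
python3 -c "
from h import *
to([495.4,95,32],217.7)"
```

```text
pos [496.3  95.7  30.5] rot [179.5   0.4 100.3] units d [-0.03 -0.05 -0.07] yaw units -13.66 j6 -0.0 F [ 0.   0.4 -0.1] T [-0.09  0.06 -0.03] w 68.4 t 22.12
```

Emit:
{"api": "drive_tool", "payload": {
  "moves": [
    {"claw": -0.5,"dx": 0,"dy": -0.04,"dz": -0.05,"yaw": -1},
    {"claw": -0.5,"dx": 0,"dy": 0,"dz": 0,"yaw": -1},
    {"claw": -0.5,"dx": 0,"dy": 0,"dz": 0,"yaw": -1},
    {"claw": -0.5,"dx": 0,"dy": 0,"dz": 0,"yaw": -1},
    {"claw": -0.5,"dx": 0,"dy": 0,"dz": 0,"yaw": -1}
  ]
}}

```text
time_s: 22.75
ee_pos: [496.2, 96.3, 31.5]
ee_rot: [179.9, 0.7, 144.9]
force: [-0.5, -0.3, -0.4]
gripper_width: 68.5
```

Emit:
{"api": "drive_tool", "payload": {
  "moves": [
    {"claw": -0.5,"dx": 0,"dy": 0,"dz": 0,"yaw": -1},
    {"claw": -0.5,"dx": 0,"dy": 0,"dz": 0,"yaw": -1},
    {"claw": -0.5,"dx": 0,"dy": 0,"dz": 0,"yaw": -1},
    {"claw": -0.5,"dx": 0,"dy": 0,"dz": 0,"yaw": -1},
    {"claw": -0.5,"dx": 0,"dy": 0,"dz": 0,"yaw": -1}
  ]
}}

```text
time_s: 23.38
ee_pos: [496.9, 96.9, 31.4]
ee_rot: [-179.6, 0.6, -170.4]
force: [-0.0, -0.0, -0.6]
gripper_width: 68.2
```

Emit:
{"api": "drive_tool", "payload": {
  "moves": [
    {"claw": -0.5,"dx": 0,"dy": 0,"dz": 0,"yaw": -1},
    {"claw": -0.5,"dx": 0,"dy": 0,"dz": 0,"yaw": -1},
    {"claw": -0.5,"dx": 0,"dy": 0,"dz": 0,"yaw": -1},
    {"claw": -0.5,"dx": 0,"dy": 0,"dz": 0,"yaw": -0.4}
  ]
}}

```text
time_s: 23.88
ee_pos: [497.4, 97.4, 31.3]
ee_rot: [-179.4, 0.3, -140.1]
force: [-0.3, -0.7, -0.1]
gripper_width: 68.7
```

```bash
python3 -c "
from h import *
to([495.4,95,31],217.7)"
```

```text
pos [497.4  97.4  31.3] rot [-179.4    0.3 -140.1] units d [ 0.15 -0.03  0.01] yaw units 0.26 j6 -119.5 F [-0.3 -0.7 -0.1] T [ 0.1   0.02 -0.01] w 68.7 t 23.88
```

Emit:
{"api": "drive_tool", "payload": {
  "moves": [
    {"claw": 1,"dx": 0.14,"dy": -0.03,"dz": 0,"yaw": 0.2},
    {"claw": 1,"dx": 0,"dy": 0,"dz": 0,"yaw": 0},
    {"claw": 1,"dx": 0,"dy": 0,"dz": 0,"yaw": 0},
    {"claw": 1,"dx": 0,"dy": 0,"dz": 0,"yaw": 0},
    {"claw": 1,"dx": 0,"dy": 0,"dz": 0.007,"yaw": 1}
  ]
}}

```text
time_s: 24.5
ee_pos: [496.2, 94.6, 31.3]
ee_rot: [-179.4, 0.5, -150.8]
force: [0.4, -0.7, 0.3]
gripper_width: 45.7
```

Emit:
{"api": "drive_tool", "payload": {
  "moves": [
    {"claw": 1,"dx": 0,"dy": 0,"dz": 0.007,"yaw": 1},
    {"claw": 1,"dx": 0,"dy": 0,"dz": 0.007,"yaw": 1},
    {"claw": 1,"dx": 0,"dy": 0,"dz": 0.007,"yaw": 1},
    {"claw": 1,"dx": 0,"dy": 0,"dz": 0.007,"yaw": 1},
    {"claw": 1,"dx": 0,"dy": 0,"dz": 0.007,"yaw": 1}
  ]
}}

```text
time_s: 25.12
ee_pos: [496.4, 93.6, 30.5]
ee_rot: [-179.8, 0.8, 164.9]
force: [-0.1, -0.9, 1.1]
gripper_width: 45.4
```

```bash
python3 -c "
from h import *
to([495.4,95,31],217.7)"
```

```text
pos [496.4  93.6  30.5] rot [-179.8    0.8  164.9] units d [ 0.07  0.06 -0.02] yaw units -6.14 j6 -64.6 F [-0.1 -0.9  1.1] T [-0.27  0.04  0.11] w 45.4 t 25.12
```

Emit:
{"api": "drive_tool", "payload": {
  "moves": [
    {"claw": 1,"dx": 0.03,"dy": 0,"dz": 0.007,"yaw": 1},
    {"claw": 1,"dx": 0,"dy": 0,"dz": 0.007,"yaw": 1},
    {"claw": 1,"dx": 0,"dy": 0,"dz": 0.007,"yaw": 1}
  ]
}}

```text
time_s: 25.5
ee_pos: [495.5, 93.5, 30.3]
ee_rot: [180.0, 0.9, 138.9]
force: [-4.7, 8.3, 4.6]
gripper_width: 46.4
```

```bash
python3 -c "
from h import *
to([495.4,95,31],217.7)"
```

```text
pos [495.5  93.5  30.3] rot [180.    0.9 138.9] units d [ 0.05  0.06 -0.04] yaw units -9.17 j6 -38.3 F [-4.7  8.3  4.6] T [1.71 1.02 3.13] w 46.4 t 25.5
```

Emit:
{"api": "drive_tool", "payload": {
  "moves": [
    {"claw": 1,"dx": 0.03,"dy": 0,"dz": 0.007,"yaw": 1},
    {"claw": 1,"dx": 0,"dy": 0,"dz": 0.007,"yaw": 1}
  ]
}}

```text
time_s: 25.75
ee_pos: [495.5, 93.4, 30.7]
ee_rot: [179.8, 1.2, 122.5]
force: [-2.6, 4.8, 3.2]
gripper_width: 50.5
```

```bash
python3 -c "
from h import *
to([495.4,95,31],217.7)"
```

```text
pos [495.5  93.4  30.7] rot [179.8   1.2 122.5] units d [ 0.07  0.04 -0.01] yaw units -11.08 j6 -21.3 F [-2.6  4.8  3.2] T [1.   0.77 2.35] w 50.5 t 25.75
```

Hard stop was reached (3.1 N·m), and the jaws then began slipping over the corners. I'll open, realign and re-verify the tightness.

Emit:
{"api": "drive_tool", "payload": {
  "moves": [
    {"claw": -1,"dx": 0,"dy": 0,"dz": 0,"yaw": 0},
    {"claw": -1,"dx": 0,"dy": 0,"dz": 0,"yaw": 0},
    {"claw": -1,"dx": 0,"dy": 0,"dz": 0,"yaw": 0},
    {"claw": -1,"dx": 0,"dy": 0,"dz": -0.9,"yaw": 0},
    {"claw": -1,"dx": 0,"dy": 0,"dz": -0.9,"yaw": 0}
  ]
}}

```text
time_s: 26.38
ee_pos: [493.4, 94.3, 65.8]
ee_rot: [180.0, 1.0, 122.5]
force: [-0.3, 0.1, -0.4]
gripper_width: 91.0
```

```bash
python3 -c "
from h import *
to([495.4,95,31],139)
snap('wrist','w6.png')"
```

```text
pos [493.4  94.3  65.8] rot [180.    1.  122.5] units d [0.   0.11 1.74] yaw units -1.92 j6 -21.6 F [-0.3  0.1 -0.4] T [-0.04 -0.01  0.  ] w 91.0 t 26.38
```

View pics/w6.png

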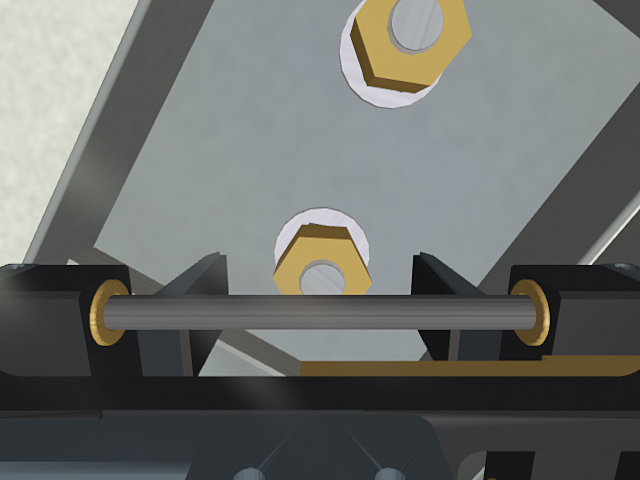

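Run:
```python
from h import *
d=load('w6.png')
cv2.imwrite('pics/c7.png',cv2.resize(d['color'][200:300,255:385],None,fx=5,fy=5,interpolation=cv2.INTER_CUBIC))
```

```text
(no output)
```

View pics/c7.png

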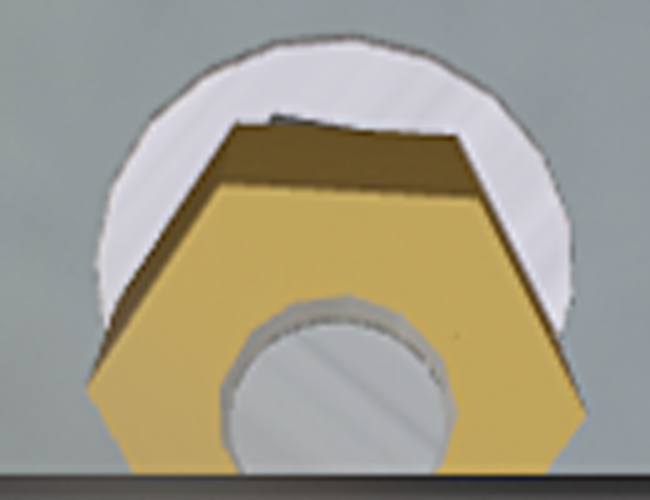

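Run:
```python
from h import *
d=load('w6.png')
w=[onz(d,255+u/5,200+v/5,55) for u,v in [(88,385),(222,183),(480,198),(585,408)]]
for p,q in zip(w,w[1:]):
    t=q-p; print(np.linalg.norm(t),'yaw mod60',(np.degrees(np.arctan2(t[1],t[0]))+180)%60)
# yaw needed = normal+90
```

```text
26.363665015316293 yaw mod60 29.25326957929832
26.544940154322887 yaw mod60 29.06000522412569
25.82902761248609 yaw mod60 29.301207643256504
```

Emit:
{"api": "drive_tool", "payload": {
  "moves": [
    {"claw": -1,"dx": 0,"dy": 0.1,"dz": 0,"yaw": -1},
    {"claw": -1,"dx": 0,"dy": 0,"dz": 0,"yaw": -1},
    {"claw": -1,"dx": 0,"dy": 0,"dz": 0,"yaw": -1},
    {"claw": -1,"dx": 0,"dy": 0,"dz": 0,"yaw": 0}
  ]
}}

```text
time_s: 26.92
ee_pos: [496.5, 95.5, 67.3]
ee_rot: [-179.8, 1.0, 149.0]
force: [0.6, 0.9, -0.4]
gripper_width: 91.2
```

```bash
python3 -c "
from h import *
to([495.4,95,31],149.2)"
```

```text
pos [496.5  95.5  67.3] rot [-179.8    1.   149. ] units d [ 0.07 -0.05  1.81] yaw units -0.02 j6 -48.1 F [ 0.6  0.9 -0.4] T [-0.05  0.06 -0.02] w 91.2 t 26.93
```

Emit:
{"api": "drive_tool", "payload": {
  "moves": [
    {"claw": -0.5,"dx": 0.07,"dy": -0.05,"dz": 0.9,"yaw": 0},
    {"claw": -0.5,"dx": 0,"dy": 0,"dz": 0.7,"yaw": 0},
    {"claw": -0.5,"dx": 0,"dy": 0,"dz": 0.15,"yaw": 0},
    {"claw": 1,"dx": 0,"dy": 0,"dz": 0,"yaw": 0},
    {"claw": 1,"dx": 0,"dy": 0,"dz": 0,"yaw": 0}
  ]
}}

```text
time_s: 27.55
ee_pos: [496.1, 95.0, 31.0]
ee_rot: [-179.9, 1.1, 148.6]
force: [0.0, -0.2, -0.3]
gripper_width: 51.3
```

Emit:
{"api": "drive_tool", "payload": {
  "moves": [
    {"claw": 1,"dx": 0,"dy": 0,"dz": 0,"yaw": 0},
    {"claw": 1,"dx": 0,"dy": 0,"dz": 0,"yaw": 0},
    {"claw": 1,"dx": 0,"dy": 0,"dz": 0,"yaw": 0}
  ]
}}

```text
time_s: 27.92
ee_pos: [495.3, 94.0, 31.2]
ee_rot: [-179.7, 1.1, 148.7]
force: [0.3, -1.7, -2.2]
gripper_width: 45.4
```

```bash
python3 -c "
from h import *
to([495.4,95,31],149.2)"
```

```text
pos [495.3  94.   31.2] rot [-179.7    1.1  148.7] units d [0.02 0.05 0.01] yaw units -0.06 j6 -47.7 F [ 0.3 -1.7 -2.2] T [-0.15  0.03  0.2 ] w 45.4 t 27.93
```

Emit:
{"api": "drive_tool", "payload": {
  "moves": [
    {"claw": 1,"dx": 0,"dy": 0,"dz": 0,"yaw": 0.4}
  ]
}}

```text
time_s: 28.05
ee_pos: [495.3, 93.9, 31.1]
ee_rot: [-179.8, 1.1, 145.4]
force: [-1.1, 0.7, -1.7]
gripper_width: 45.5
```

```bash
python3 -c "
from h import *
to([495.4,95,31],149.2)"
```

```text
pos [495.3  93.9  31.1] rot [-179.8    1.1  145.4] units d [0.03 0.05 0.01] yaw units -0.44 j6 -44.3 F [-1.1  0.7 -1.7] T [0.13 0.12 1.63] w 45.5 t 28.05
```

Nut b is hard against the stop (1.6 N·m after 3°). Release and head for the modules.

Emit:
{"api": "drive_tool", "payload": {
  "moves": [
    {"claw": 1,"dx": 0,"dy": 0,"dz": 0,"yaw": 0.2},
    {"claw": -1,"dx": 0,"dy": 0,"dz": 0,"yaw": 0},
    {"claw": -1,"dx": 0,"dy": 0,"dz": 0,"yaw": 0},
    {"claw": -1,"dx": 0,"dy": 0,"dz": 0,"yaw": 0},
    {"claw": -1,"dx": 0,"dy": 0,"dz": -1,"yaw": 0}
  ]
}}

```text
time_s: 28.68
ee_pos: [495.1, 95.1, 51.0]
ee_rot: [-179.9, 1.0, 143.5]
force: [1.1, -0.6, -0.5]
gripper_width: 82.6
```

Emit:
{"api": "drive_tool", "payload": {
  "moves": [
    {"claw": -1,"dx": 0,"dy": 0,"dz": -1,"yaw": 0},
    {"claw": -1,"dx": 0,"dy": 0,"dz": -1,"yaw": 0},
    {"claw": -1,"dx": 0,"dy": 0,"dz": -1,"yaw": 0},
    {"claw": -1,"dx": 0,"dy": 0,"dz": -1,"yaw": 0},
    {"claw": -1,"dx": 0,"dy": 0,"dz": -1,"yaw": 0}
  ]
}}

```text
time_s: 29.3
ee_pos: [493.8, 96.8, 154.5]
ee_rot: [179.9, 0.9, 143.1]
force: [0.1, -0.3, 0.3]
gripper_width: 91.6
```

```bash
cat > m.py <<'E'
from h import *
import sys
d=snap('top',sys.argv[1]);im=d['color']
hsv=cv2.cvtColor(im,cv2.COLOR_BGR2HSV)
m=((hsv[...,2]<60)&(hsv[...,1]<120)).astype(np.uint8)*255; m[:,:400]=0; m[:150]=0; m[300:]=0
m=cv2.morphologyEx(m,cv2.MORPH_CLOSE,np.ones((5,5)))
cs,_=cv2.findContours(m,cv2.RETR_EXTERNAL,cv2.CHAIN_APPROX_NONE)
for c in cs:
    if cv2.contourArea(c)<60: continue
    r=cv2.minAreaRect(np.array([onz(d,*p,40)[:2] for p in c[:,0].astype(float)],np.float32)); print(np.round(c[:,0].mean(0)),np.round(r[0],1),np.round(r[1],1),round(r[2],1))
E
python3 m.py t8.png; python3 -c "
from h import *
to([407,-275,150],180);snap('side','s8.png')"
```

```text
[420. 241.] [ 422.4 -226.4] [85.9 41.7] 82.8
[475. 204.] [ 514.4 -367.9] [88.9 43.5] 87.0
pos [495.6  97.1 157.1] rot [179.7   1.1 143.1] units d [ -7.63 -17.54   0.43] yaw units -4.3 j6 -42.5 F [0.6 0.6 1.4] T [ 0.02  0.01 -0.01] w 90.7 t 29.35
```

View pics/t8.png

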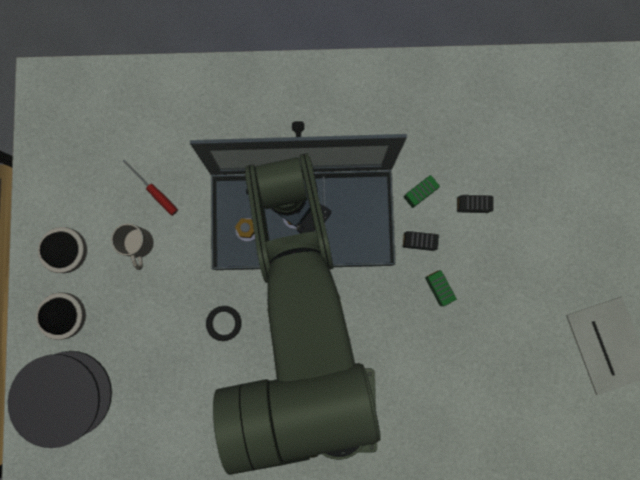

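Top view: the first module was knocked to px (420,241), world about (423,-227). The other is unchanged at (475,204). I'll go above the first one.

Emit:
{"api": "drive_tool", "payload": {
  "moves": [
    {"claw": -1,"dx": -0.41,"dy": -0.91,"dz": 0,"yaw": 1},
    {"claw": -1,"dx": -0.54,"dy": -0.84,"dz": 0,"yaw": 1},
    {"claw": -1,"dx": -0.66,"dy": -0.75,"dz": 0,"yaw": 1},
    {"claw": -1,"dx": -0.77,"dy": -0.64,"dz": 0,"yaw": 1},
    {"claw": -1,"dx": -0.85,"dy": -0.52,"dz": 0,"yaw": 1}
  ]
}}

```text
time_s: 30.02
ee_pos: [470.4, -1.5, 152.1]
ee_rot: [179.3, 0.5, 98.6]
force: [0.1, -0.1, 0.4]
gripper_width: 91.2
```

Emit:
{"api": "drive_tool", "payload": {
  "moves": [
    {"claw": -1,"dx": -0.91,"dy": -0.4,"dz": 0,"yaw": 1},
    {"claw": -1,"dx": -0.97,"dy": -0.24,"dz": 0,"yaw": 1},
    {"claw": -1,"dx": -1,"dy": -0.09,"dz": 0,"yaw": 0},
    {"claw": -1,"dx": -1,"dy": -0.09,"dz": 0,"yaw": 0},
    {"claw": -1,"dx": -1,"dy": -0.09,"dz": 0,"yaw": 0}
  ]
}}

```text
time_s: 30.65
ee_pos: [441.9, -100.9, 147.5]
ee_rot: [179.5, 0.1, 80.6]
force: [1.0, -0.7, 0.0]
gripper_width: 91.2
```

```bash
python3 -c "
from h import *
to([423,-227,110],82.8)"
```

```text
pos [ 441.9 -100.9  147.5] rot [1.795e+02 1.000e-01 8.060e+01] units d [-6.37  0.08  1.89] yaw units -0.26 j6 -4.8 F [ 1.  -0.7  0. ] T [-0.07  0.07  0.  ] w 91.2 t 30.65
```

Emit:
{"api": "drive_tool", "payload": {
  "moves": [
    {"claw": -1,"dx": -1,"dy": 0,"dz": 0,"yaw": -0.2},
    {"claw": -1,"dx": -1,"dy": 0,"dz": 0,"yaw": 0},
    {"claw": -1,"dx": -1,"dy": 0,"dz": 0,"yaw": 0},
    {"claw": -1,"dx": -1,"dy": 0,"dz": 0,"yaw": 0},
    {"claw": -1,"dx": -1,"dy": 0,"dz": 0,"yaw": 0}
  ]
}}

```text
time_s: 31.28
ee_pos: [424.9, -202.1, 142.8]
ee_rot: [179.9, -0.1, 82.1]
force: [1.1, 0.2, -0.2]
gripper_width: 91.2
```

Emit:
{"api": "drive_tool", "payload": {
  "moves": [
    {"claw": -1,"dx": -0.9,"dy": 0,"dz": 0.6,"yaw": 0},
    {"claw": -1,"dx": 0,"dy": 0,"dz": 0.8,"yaw": 0},
    {"claw": -1,"dx": 0,"dy": 0,"dz": 0,"yaw": 0}
  ]
}}

```text
time_s: 31.65
ee_pos: [420.9, -221.5, 110.8]
ee_rot: [-180.0, -0.2, 81.9]
force: [0.5, -0.4, -0.4]
gripper_width: 91.0
```

```bash
python3 -c "
from h import *
to([423,-227,9],82.8);snap('wrist','w9.png')"; python3 m.py t9.png
```

```text
pos [ 420.9 -221.5  110.8] rot [-180.    -0.2   81.9] units d [-0.27  0.14  5.09] yaw units -0.1 j6 -21.3 F [ 0.5 -0.4 -0.4] T [-0.08  0.07 -0.03] w 91.0 t 31.65
[443. 242.] [ 412.4 -301.6] [242.6 291.5] 85.7
```

View pics/w9.png

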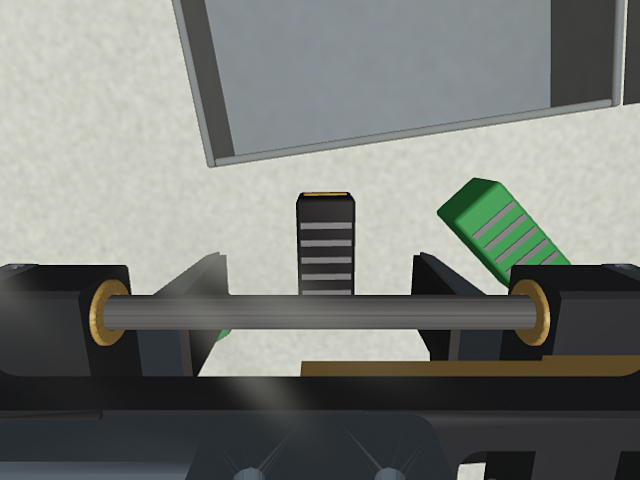

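Black module centred between the jaws at (326,245). I'll descend.

Emit:
{"api": "drive_tool", "payload": {
  "moves": [
    {"claw": -1,"dx": -0.27,"dy": 0.14,"dz": 1,"yaw": 0},
    {"claw": -1,"dx": 0,"dy": 0,"dz": 1,"yaw": 0},
    {"claw": -1,"dx": 0,"dy": 0,"dz": 1,"yaw": 0},
    {"claw": -1,"dx": 0,"dy": 0,"dz": 1,"yaw": 0},
    {"claw": -1,"dx": 0,"dy": 0,"dz": 0.3,"yaw": 0}
  ]
}}

```text
time_s: 32.38
ee_pos: [428.1, -228.5, 27.1]
ee_rot: [179.4, 0.1, 82.1]
force: [-0.2, 0.1, 0.0]
gripper_width: 91.1
```

```bash
python3 -c "
from h import *
d=load('w9.png');print(onz(d,326,196,44),onz(d,297,250,44),onz(d,355,250,44))
to([423,-227,9],82.8)"
```

```text
[ 430.29274108 -185.68987364   44.        ] [ 405.81574922 -219.27136902   44.        ] [ 444.77484519 -224.7911862    44.        ]
pos [ 428.1 -228.5   27.1] rot [1.794e+02 1.000e-01 8.210e+01] units d [ 0.04 -0.27  0.9 ] yaw units -0.08 j6 -21.8 F [-0.2  0.1  0. ] T [-0.06  0.03 -0.01] w 91.1 t 32.38
```

Emit:
{"api": "drive_tool", "payload": {
  "moves": [
    {"claw": -1,"dx": 0.04,"dy": -0.2,"dz": 0.6,"yaw": 0},
    {"claw": 0,"dx": 0,"dy": 0,"dz": 0.25,"yaw": 0},
    {"claw": 1,"dx": 0,"dy": 0,"dz": 0,"yaw": 0},
    {"claw": 1,"dx": 0,"dy": 0,"dz": 0,"yaw": 0},
    {"claw": 1,"dx": 0,"dy": 0,"dz": 0,"yaw": 0}
  ],
  "grip_force": 40
}}

```text
time_s: 33.0
ee_pos: [425.8, -227.7, 10.8]
ee_rot: [179.2, 0.2, 82.1]
force: [0.2, -0.3, 0.2]
gripper_width: 54.0
```

Emit:
{"api": "drive_tool", "payload": {
  "moves": [
    {"claw": 1,"dx": 0,"dy": 0,"dz": 0,"yaw": 0},
    {"claw": 1,"dx": 0,"dy": 0,"dz": 0,"yaw": 0},
    {"claw": 1,"dx": 0,"dy": 0,"dz": 0,"yaw": 0}
  ]
}}

```text
time_s: 33.38
ee_pos: [425.8, -227.7, 11.1]
ee_rot: [179.2, 0.2, 82.1]
force: [-0.0, -0.5, 0.1]
gripper_width: 39.9
```

Emit:
{"api": "drive_tool", "payload": {
  "moves": [
    {"claw": 1,"dx": 0,"dy": 0,"dz": -1,"yaw": 0},
    {"claw": 1,"dx": 0,"dy": 0,"dz": -1,"yaw": 0},
    {"claw": 1,"dx": 0,"dy": 0,"dz": -1,"yaw": 0},
    {"claw": 1,"dx": 0,"dy": 0,"dz": -1,"yaw": 0},
    {"claw": 1,"dx": 0,"dy": 0,"dz": -1,"yaw": -0.9}
  ]
}}

```text
time_s: 34.0
ee_pos: [421.5, -225.6, 110.3]
ee_rot: [179.7, 0.0, 90.0]
force: [0.5, 0.6, -2.5]
gripper_width: 39.9
```

```bash
python3 -c "
from h import *
to([418,-70,110],90.5)"
```

```text
pos [ 421.5 -225.6  110.3] rot [179.7   0.   90. ] units d [ 7.78 -0.17  0.01] yaw units -0.05 j6 -29.8 F [ 0.5  0.6 -2.5] T [-0.09  0.01 -0.03] w 39.9 t 34.0
```

Emit:
{"api": "drive_tool", "payload": {
  "moves": [
    {"claw": 1,"dx": 1,"dy": 0,"dz": 0,"yaw": 0},
    {"claw": 1,"dx": 1,"dy": 0,"dz": 0,"yaw": 0},
    {"claw": 1,"dx": 1,"dy": 0,"dz": 0,"yaw": 0},
    {"claw": 1,"dx": 1,"dy": 0,"dz": 0,"yaw": 0},
    {"claw": 1,"dx": 1,"dy": 0,"dz": 0,"yaw": 0}
  ]
}}

```text
time_s: 34.62
ee_pos: [418.1, -118.5, 106.8]
ee_rot: [-180.0, -0.2, 89.4]
force: [0.4, 1.1, -2.5]
gripper_width: 39.9
```

Emit:
{"api": "drive_tool", "payload": {
  "moves": [
    {"claw": 1,"dx": 1,"dy": 0,"dz": 0,"yaw": 0},
    {"claw": 1,"dx": 1,"dy": 0,"dz": 0,"yaw": 0},
    {"claw": 1,"dx": 0.4,"dy": -0.1,"dz": 0,"yaw": 0},
    {"claw": 1,"dx": 0,"dy": 0,"dz": 0,"yaw": 0}
  ]
}}

```text
time_s: 35.12
ee_pos: [411.4, -64.2, 103.0]
ee_rot: [-179.4, -0.4, 89.3]
force: [0.2, -0.5, -3.0]
gripper_width: 40.0
```

```bash
python3 -c "
from h import *
to([418,-70,14],90.5);snap('wrist','w10.png')"
```

```text
pos [411.4 -64.2 103. ] rot [-179.4   -0.4   89.3] units d [-0.32  0.38  4.44] yaw units -0.14 j6 -10.3 F [ 0.2 -0.5 -3. ] T [-0.15  0.05 -0.01] w 40.0 t 35.12
```

View pics/w10.png

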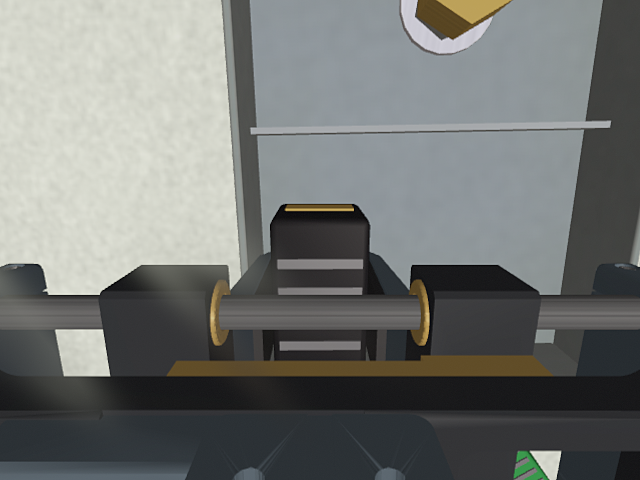

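```bash
python3 -c "
from h import *
d=load('w10.png');print(onz(d,255,130,30),onz(d,600,125,30),onz(d,240,200,64),onz(d,227,20,64))"
```

```text
[370.00856358  15.26713079  30.        ] [590.87877669  15.56257411  30.        ] [365.30409036 -25.62498316  64.        ] [364.37152938  68.64831033  64.        ]
```

Emit:
{"api": "drive_tool", "payload": {
  "moves": [
    {"claw": 1,"dx": -0.28,"dy": 0.4,"dz": 1,"yaw": -0.1},
    {"claw": 1,"dx": 0,"dy": 0,"dz": 1,"yaw": 0},
    {"claw": 1,"dx": 0,"dy": 0,"dz": 1,"yaw": 0},
    {"claw": 1,"dx": 0,"dy": 0,"dz": 0.5,"yaw": 0},
    {"claw": 1,"dx": 0,"dy": 0,"dz": 0,"yaw": 0}
  ]
}}

```text
time_s: 35.8
ee_pos: [420.5, -72.6, 31.2]
ee_rot: [-179.6, -0.3, 89.9]
force: [-0.1, 0.3, -2.7]
gripper_width: 40.3
```

```bash
python3 -c "
from h import *
to([419,-70,17],90.5)"
```

```text
pos [420.5 -72.6  31.2] rot [-179.6   -0.3   89.9] units d [ 0.13 -0.07  0.71] yaw units -0.07 j6 -11.7 F [-0.1  0.3 -2.7] T [-0.12  0.04 -0.06] w 40.3 t 35.8
```

Emit:
{"api": "drive_tool", "payload": {
  "moves": [
    {"claw": 1,"dx": 0.1,"dy": -0.05,"dz": 0.4,"yaw": 0},
    {"claw": 1,"dx": 0,"dy": 0,"dz": 0.25,"yaw": 0},
    {"claw": 1,"dx": 0,"dy": 0,"dz": 0,"yaw": 0}
  ]
}}

```text
time_s: 36.17
ee_pos: [420.5, -70.9, 18.6]
ee_rot: [-179.8, -0.3, 89.9]
force: [-0.7, 0.5, -2.5]
gripper_width: 40.0
```

```bash
python3 -c "
from h import *
to([419,-70,17],90.5)"
```

```text
pos [420.5 -70.9  18.6] rot [-179.8   -0.3   89.9] units d [ 0.04 -0.07  0.08] yaw units -0.07 j6 -11.5 F [-0.7  0.5 -2.5] T [-0.09  0.06  0.  ] w 40.0 t 36.17
```

Emit:
{"api": "drive_tool", "payload": {
  "moves": [
    {"claw": 1,"dx": 0,"dy": 0,"dz": 0.1,"yaw": 0},
    {"claw": -0.25,"dx": 0,"dy": 0,"dz": 0,"yaw": 0},
    {"claw": -0.25,"dx": 0,"dy": 0,"dz": 0,"yaw": 0},
    {"claw": -0.25,"dx": 0,"dy": 0,"dz": 0,"yaw": 0},
    {"claw": -0.25,"dx": 0,"dy": 0,"dz": -1,"yaw": 0}
  ]
}}

```text
time_s: 36.8
ee_pos: [421.0, -71.0, 37.1]
ee_rot: [-179.8, -0.3, 89.9]
force: [0.2, -0.7, 0.2]
gripper_width: 56.8
```

Emit:
{"api": "drive_tool", "payload": {
  "moves": [
    {"claw": -0.25,"dx": 0,"dy": 0,"dz": -1,"yaw": 0},
    {"claw": -0.25,"dx": 0,"dy": 0,"dz": -1,"yaw": 0},
    {"claw": -1,"dx": 0,"dy": 0,"dz": -1,"yaw": 0},
    {"claw": -1,"dx": 0,"dy": 0,"dz": -1,"yaw": 0},
    {"claw": -1,"dx": 0,"dy": 0,"dz": -0.5,"yaw": 0}
  ]
}}

```text
time_s: 37.42
ee_pos: [421.6, -71.5, 131.1]
ee_rot: [-179.9, -0.3, 89.9]
force: [-0.1, -0.2, 0.0]
gripper_width: 84.4
```

```bash
python3 m.py t11.png;python3 -c "
from h import *
to([515,-369,130],87);snap('wrist','w11.png')
snap('side','s11.png')"
```

```text
[474. 204.] [ 514.3 -367.9] [89.1 43.1] 86.4
[406. 247.] [ 407.9 -193.7] [ 38.2 265.1] 87.9
pos [422.1 -71.6 131.8] rot [180.   -0.2  89.9] units d [-14.86   4.68   0.03] yaw units 0.34 j6 -11.4 F [1.1 0.2 0.3] T [-0.07  0.01  0.03] w 88.2 t 37.48
```

View pics/w11.png

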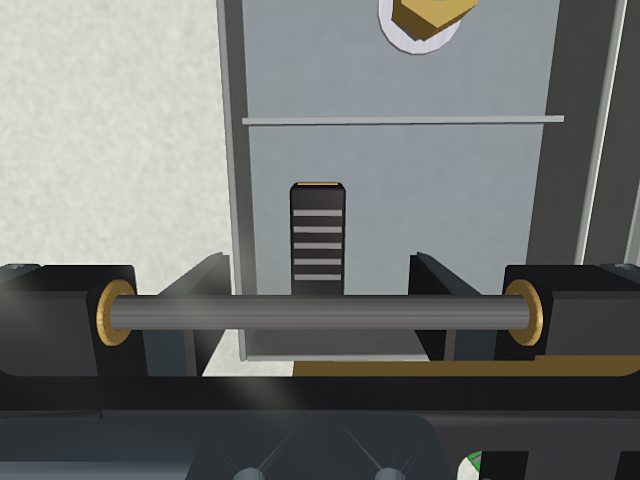

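View pics/s11.png

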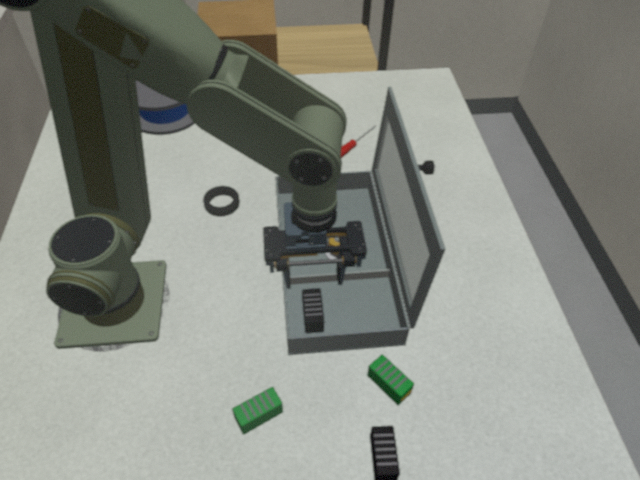

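First module lies flat in the bay (wrist px (318,240)). On to the second.

Emit:
{"api": "drive_tool", "payload": {
  "moves": [
    {"claw": -1,"dx": -1,"dy": 0.3,"dz": 0,"yaw": 0.2},
    {"claw": -1,"dx": -1,"dy": 0.3,"dz": 0,"yaw": 0},
    {"claw": -1,"dx": -1,"dy": 0.3,"dz": 0,"yaw": 0},
    {"claw": -1,"dx": -1,"dy": 0.3,"dz": 0,"yaw": 0},
    {"claw": -1,"dx": -1,"dy": 0.3,"dz": 0,"yaw": 0}
  ]
}}

```text
time_s: 38.2
ee_pos: [445.9, -173.0, 124.3]
ee_rot: [-179.3, -0.5, 88.3]
force: [-0.2, -0.2, -0.1]
gripper_width: 91.3
```

Emit:
{"api": "drive_tool", "payload": {
  "moves": [
    {"claw": -1,"dx": -1,"dy": 0.3,"dz": 0,"yaw": 0},
    {"claw": -1,"dx": -1,"dy": 0.3,"dz": 0,"yaw": 0},
    {"claw": -1,"dx": -1,"dy": 0.3,"dz": 0,"yaw": 0},
    {"claw": -1,"dx": -1,"dy": 0.3,"dz": 0,"yaw": 0},
    {"claw": -1,"dx": -1,"dy": 0.3,"dz": 0,"yaw": 0}
  ]
}}

```text
time_s: 38.83
ee_pos: [474.1, -280.3, 121.8]
ee_rot: [-179.2, -0.5, 88.3]
force: [0.3, -0.2, -0.4]
gripper_width: 91.3
```

```bash
python3 -c "
from h import *
to([515,-369,110],87)"
```

```text
pos [ 474.1 -280.3  121.8] rot [-179.2   -0.5   88.3] units d [-4.37  2.19  0.52] yaw units 0.15 j6 -30.1 F [ 0.3 -0.2 -0.4] T [-0.11  0.05 -0.02] w 91.3 t 38.83
```

Emit:
{"api": "drive_tool", "payload": {
  "moves": [
    {"claw": -1,"dx": -1,"dy": 0.5,"dz": 0.1,"yaw": 0.1},
    {"claw": -1,"dx": -1,"dy": 0.5,"dz": 0.1,"yaw": 0},
    {"claw": -1,"dx": -1,"dy": 0.5,"dz": 0.1,"yaw": 0},
    {"claw": -1,"dx": -1,"dy": 0.5,"dz": 0.1,"yaw": 0},
    {"claw": -1,"dx": 0,"dy": 0,"dz": 0,"yaw": 0}
  ]
}}

```text
time_s: 39.45
ee_pos: [512.5, -369.8, 111.8]
ee_rot: [-179.2, -0.5, 87.3]
force: [0.6, 0.4, 0.8]
gripper_width: 91.3
```

```bash
python3 -c "
from h import *
to([515,-369,10],87);snap('wrist','w12.png')"
```

```text
pos [ 512.5 -369.8  111.8] rot [-179.2   -0.5   87.3] units d [0.   0.19 5.09] yaw units 0.03 j6 -34.1 F [0.6 0.4 0.8] T [-0.07  0.04  0.  ] w 91.3 t 39.45
```

View pics/w12.png

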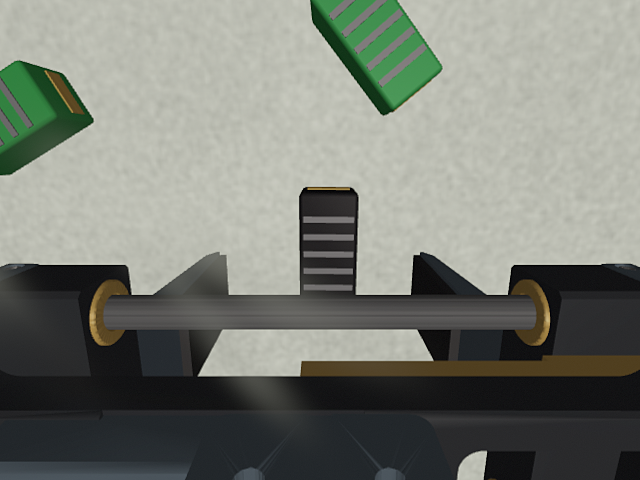

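Black module centred at (328,240). I'll descend.

Emit:
{"api": "drive_tool", "payload": {
  "moves": [
    {"claw": -1,"dx": 0,"dy": 0.1,"dz": 1,"yaw": 0},
    {"claw": -1,"dx": 0,"dy": 0,"dz": 1,"yaw": 0},
    {"claw": -1,"dx": 0,"dy": 0,"dz": 1,"yaw": 0},
    {"claw": -1,"dx": 0,"dy": 0,"dz": 1,"yaw": 0},
    {"claw": -1,"dx": 0,"dy": 0,"dz": 0.3,"yaw": 0}
  ]
}}

```text
time_s: 40.12
ee_pos: [511.5, -364.4, 25.6]
ee_rot: [-179.2, -0.6, 87.4]
force: [-0.3, 0.4, 0.1]
gripper_width: 91.2
```

```bash
python3 -c "
from h import *
d=load('w12.png');print(onz(d,328,190,44),onz(d,300,250,44),onz(d,357,250,44))
to([515,-369,10],87)"
```

```text
[ 519.21670926 -329.10685525   44.        ] [ 498.42226608 -368.95659077   44.        ] [ 537.19041254 -370.67791328   44.        ]
pos [ 511.5 -364.4   25.6] rot [-179.2   -0.6   87.4] units d [-0.23  0.2   0.77] yaw units 0.05 j6 -34.0 F [-0.3  0.4  0.1] T [-0.14  0.03  0.03] w 91.2 t 40.12
```

Emit:
{"api": "drive_tool", "payload": {
  "moves": [
    {"claw": -1,"dx": -0.3,"dy": 0.25,"dz": 0.5,"yaw": 0},
    {"claw": 0,"dx": 0,"dy": 0,"dz": 0.2,"yaw": 0},
    {"claw": 1,"dx": 0,"dy": 0,"dz": 0,"yaw": 0},
    {"claw": 1,"dx": 0,"dy": 0,"dz": 0,"yaw": 0},
    {"claw": 1,"dx": 0,"dy": 0,"dz": 0,"yaw": 0}
  ]
}}

```text
time_s: 40.75
ee_pos: [517.3, -371.1, 12.8]
ee_rot: [-179.3, -0.5, 87.4]
force: [0.3, -0.2, -0.6]
gripper_width: 54.4
```

Emit:
{"api": "drive_tool", "payload": {
  "moves": [
    {"claw": 1,"dx": 0,"dy": 0,"dz": 0,"yaw": 0},
    {"claw": 1,"dx": 0,"dy": 0,"dz": 0,"yaw": 0},
    {"claw": 1,"dx": 0,"dy": 0,"dz": 0,"yaw": 0}
  ]
}}

```text
time_s: 41.12
ee_pos: [517.4, -371.3, 13.2]
ee_rot: [-179.4, -0.5, 87.4]
force: [0.1, 0.9, -0.9]
gripper_width: 39.5
```

Emit:
{"api": "drive_tool", "payload": {
  "moves": [
    {"claw": 1,"dx": 0,"dy": 0,"dz": -1,"yaw": 0},
    {"claw": 1,"dx": 0,"dy": 0,"dz": -1,"yaw": 0},
    {"claw": 1,"dx": 0,"dy": 0,"dz": -1,"yaw": 0},
    {"claw": 1,"dx": 0,"dy": 0,"dz": -1,"yaw": 0},
    {"claw": 1,"dx": 0,"dy": 0,"dz": -1,"yaw": -0.3}
  ]
}}

```text
time_s: 41.75
ee_pos: [516.0, -370.3, 111.8]
ee_rot: [-178.9, -0.9, 90.1]
force: [0.9, 0.1, -1.5]
gripper_width: 39.7
```

```bash
python3 -c "
from h import *
to([495,-70,115],90.5)"
```

```text
pos [ 516.  -370.3  111.8] rot [-178.9   -0.9   90.1] units d [15.02 -1.03  0.09] yaw units -0.05 j6 -36.9 F [ 0.9  0.1 -1.5] T [-0.07  0.05 -0.04] w 39.7 t 41.75
```

Emit:
{"api": "drive_tool", "payload": {
  "moves": [
    {"claw": 1,"dx": 1,"dy": -0.15,"dz": 0,"yaw": 0},
    {"claw": 1,"dx": 1,"dy": -0.15,"dz": 0,"yaw": 0},
    {"claw": 1,"dx": 1,"dy": -0.15,"dz": 0,"yaw": 0},
    {"claw": 1,"dx": 1,"dy": -0.15,"dz": 0,"yaw": 0},
    {"claw": 1,"dx": 1,"dy": -0.15,"dz": 0,"yaw": 0}
  ]
}}

```text
time_s: 42.38
ee_pos: [498.3, -262.2, 111.6]
ee_rot: [-178.8, -1.0, 90.0]
force: [0.1, -0.8, -1.8]
gripper_width: 39.7
```

Emit:
{"api": "drive_tool", "payload": {
  "moves": [
    {"claw": 1,"dx": 1,"dy": -0.05,"dz": 0,"yaw": 0},
    {"claw": 1,"dx": 1,"dy": 0,"dz": 0,"yaw": 0},
    {"claw": 1,"dx": 1,"dy": 0,"dz": 0,"yaw": 0},
    {"claw": 1,"dx": 1,"dy": 0,"dz": 0,"yaw": 0}
  ]
}}

```text
time_s: 42.88
ee_pos: [497.4, -176.3, 113.3]
ee_rot: [-178.8, -1.0, 90.0]
force: [0.1, 0.8, -1.8]
gripper_width: 40.0
```

```bash
python3 -c "
from h import *
to([495,-70,115],90.5)"
```

```text
pos [ 497.4 -176.3  113.3] rot [-178.8   -1.    90. ] units d [ 5.32 -0.12  0.01] yaw units -0.06 j6 -21.4 F [ 0.1  0.8 -1.8] T [-0.07  0.05  0.03] w 40.0 t 42.88
```

Emit:
{"api": "drive_tool", "payload": {
  "moves": [
    {"claw": 1,"dx": 1,"dy": -0.05,"dz": 0,"yaw": 0},
    {"claw": 1,"dx": 1,"dy": 0,"dz": 0,"yaw": 0},
    {"claw": 1,"dx": 1,"dy": 0,"dz": 0,"yaw": 0},
    {"claw": 1,"dx": 1,"dy": 0,"dz": 0,"yaw": 0},
    {"claw": 1,"dx": 0.9,"dy": 0,"dz": 0,"yaw": 0}
  ]
}}

```text
time_s: 43.5
ee_pos: [496.2, -71.3, 115.4]
ee_rot: [-178.8, -1.0, 90.0]
force: [0.0, 0.5, -2.4]
gripper_width: 40.1
```

Emit:
{"api": "drive_tool", "payload": {
  "moves": [
    {"claw": 1,"dx": 0,"dy": 0,"dz": 0,"yaw": 0}
  ]
}}

```text
time_s: 43.62
ee_pos: [496.1, -70.0, 115.5]
ee_rot: [-178.8, -1.0, 90.1]
force: [-0.5, -0.2, -2.2]
gripper_width: 39.7
```

```bash
python3 -c "
from h import *
to([495,-70,19],90.5);snap('wrist','w13.png')"
```

```text
pos [496.1 -70.  115.5] rot [-178.8   -1.    90.1] units d [-0.08  0.04  4.82] yaw units -0.05 j6 -10.5 F [-0.5 -0.2 -2.2] T [-0.13  0.05  0.02] w 39.7 t 43.62
```

View pics/w13.png

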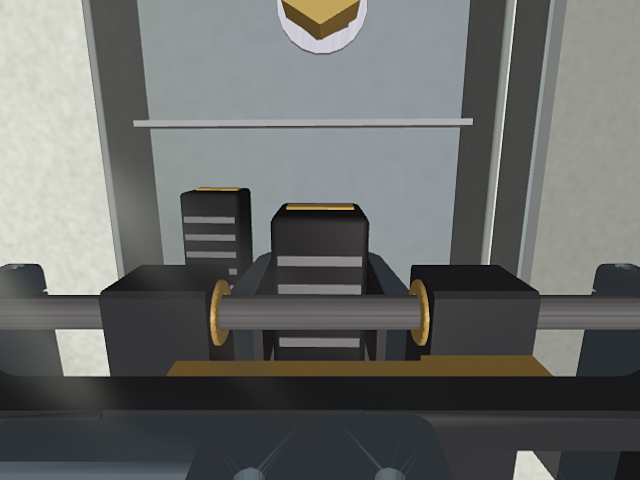

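Held module over the right half of the bay, the first one at (215,235) clear to its left. Lowering.

Emit:
{"api": "drive_tool", "payload": {
  "moves": [
    {"claw": 1,"dx": 0,"dy": 0,"dz": 1,"yaw": 0},
    {"claw": 1,"dx": 0,"dy": 0,"dz": 1,"yaw": 0},
    {"claw": 1,"dx": 0,"dy": 0,"dz": 1,"yaw": 0},
    {"claw": 1,"dx": 0,"dy": 0,"dz": 0.9,"yaw": 0},
    {"claw": 1,"dx": 0,"dy": 0,"dz": 0,"yaw": 0}
  ]
}}

```text
time_s: 44.3
ee_pos: [496.4, -72.8, 36.1]
ee_rot: [-179.0, -0.9, 89.9]
force: [-0.8, 0.8, -2.2]
gripper_width: 39.7
```

```bash
python3 -c "
from h import *
to([495,-70,19],90.5)"
```

```text
pos [496.4 -72.8  36.1] rot [-179.    -0.9   89.9] units d [ 0.13 -0.06  0.86] yaw units -0.07 j6 -10.7 F [-0.8  0.8 -2.2] T [-0.09  0.07  0.04] w 39.7 t 44.3
```

Emit:
{"api": "drive_tool", "payload": {
  "moves": [
    {"claw": 1,"dx": 0.1,"dy": -0.05,"dz": 0.5,"yaw": 0},
    {"claw": 1,"dx": 0,"dy": 0,"dz": 0.3,"yaw": 0},
    {"claw": 1,"dx": 0,"dy": 0,"dz": 0,"yaw": 0}
  ]
}}

```text
time_s: 44.68
ee_pos: [496.4, -71.3, 20.5]
ee_rot: [-179.2, -0.8, 89.9]
force: [-0.7, 0.3, -0.6]
gripper_width: 40.1
```

```bash
python3 -c "
from h import *
to([495,-70,19],90.5)"
```

```text
pos [496.4 -71.3  20.5] rot [-179.2   -0.8   89.9] units d [ 0.06 -0.07  0.08] yaw units -0.07 j6 -10.5 F [-0.7  0.3 -0.6] T [-0.06  0.01  0.06] w 40.1 t 44.67
```

Emit:
{"api": "drive_tool", "payload": {
  "moves": [
    {"claw": 1,"dx": 0,"dy": 0,"dz": 0.08,"yaw": 0},
    {"claw": -0.2,"dx": 0,"dy": 0,"dz": 0,"yaw": 0},
    {"claw": -0.2,"dx": 0,"dy": 0,"dz": 0,"yaw": 0},
    {"claw": -0.2,"dx": 0,"dy": 0,"dz": 0,"yaw": 0},
    {"claw": -0.2,"dx": 0,"dy": 0,"dz": -1,"yaw": 0}
  ]
}}

```text
time_s: 45.3
ee_pos: [496.8, -71.5, 39.4]
ee_rot: [-179.2, -0.8, 89.9]
force: [0.1, 0.2, 0.4]
gripper_width: 54.9
```

Emit:
{"api": "drive_tool", "payload": {
  "moves": [
    {"claw": -0.2,"dx": 0,"dy": 0,"dz": -1,"yaw": 0},
    {"claw": -0.2,"dx": 0,"dy": 0,"dz": -1,"yaw": 0},
    {"claw": 0,"dx": 0,"dy": 0,"dz": -1,"yaw": 0},
    {"claw": 0,"dx": 0,"dy": 0,"dz": -1,"yaw": 0},
    {"claw": 0,"dx": 0,"dy": 0,"dz": -1,"yaw": 0}
  ]
}}

```text
time_s: 45.92
ee_pos: [498.0, -72.9, 143.0]
ee_rot: [-179.2, -0.8, 89.9]
force: [0.5, -0.4, -0.9]
gripper_width: 45.7
```

```bash
python3 -c "
from h import *
to([495,-70,19],90.5)
snap('wrist','w14.png');snap('side','s14.png');snap('top','t14.png')"
```

```text
pos [498.  -72.9 143. ] rot [-179.2   -0.8   89.9] units d [ 0.06 -0.07  6.2 ] yaw units -0.07 j6 -10.4 F [ 0.5 -0.4 -0.9] T [-0.05  0.04 -0.  ] w 45.7 t 45.92
```

View pics/w14.png

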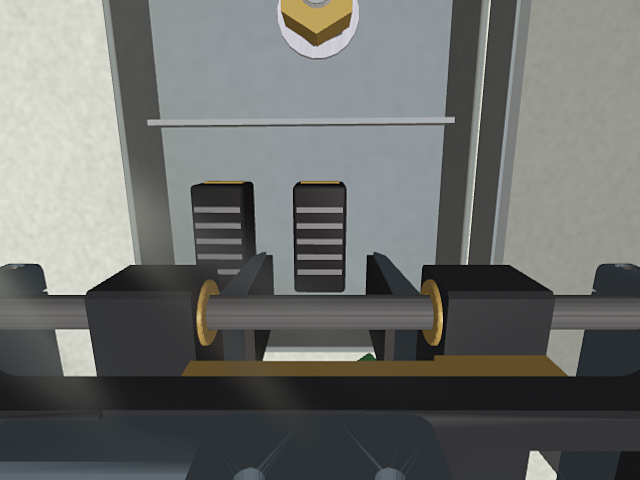

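View pics/s14.png

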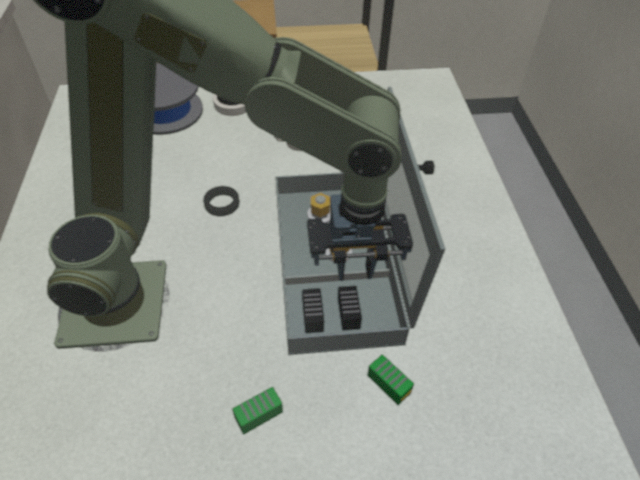

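View pics/t14.png

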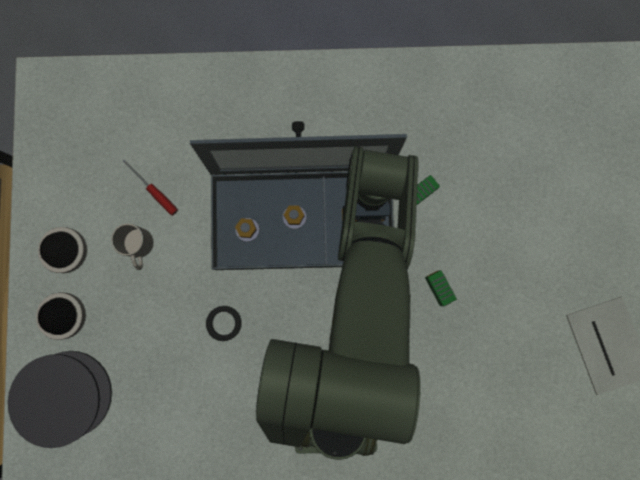

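Both modules lie flat in the bay and both nuts are down. Now I'll rise and go over the lid to its outer face, away from the knob.

Emit:
{"api": "drive_tool", "payload": {
  "moves": [
    {"claw": 1,"dx": 0,"dy": -0.3,"dz": -1,"yaw": 0},
    {"claw": 1,"dx": 0,"dy": 0,"dz": -1,"yaw": 0},
    {"claw": 1,"dx": 0,"dy": 0,"dz": -1,"yaw": 0},
    {"claw": 1,"dx": 0.5,"dy": 0,"dz": -1,"yaw": 0},
    {"claw": 1,"dx": 0.5,"dy": 0,"dz": -1,"yaw": 0}
  ]
}}

```text
time_s: 46.7
ee_pos: [489.8, -53.8, 238.2]
ee_rot: [-178.5, -0.9, 89.8]
force: [0.6, -0.1, -0.8]
gripper_width: 0.8
```

Emit:
{"api": "drive_tool", "payload": {
  "moves": [
    {"claw": 1,"dx": 0.5,"dy": 0,"dz": -1,"yaw": 0},
    {"claw": 1,"dx": 0.5,"dy": 0,"dz": -1,"yaw": 0},
    {"claw": 1,"dx": 0.5,"dy": 0,"dz": -1,"yaw": 0},
    {"claw": 1,"dx": 0.5,"dy": 0,"dz": -1,"yaw": 0},
    {"claw": 1,"dx": 0.5,"dy": 0,"dz": -1,"yaw": 0}
  ]
}}

```text
time_s: 47.32
ee_pos: [490.8, -3.7, 334.9]
ee_rot: [-177.8, -1.0, 89.8]
force: [0.1, 0.5, -0.0]
gripper_width: 0.6
```

```bash
python3 -c "
from h import *
to([690,10,350],90)"
```

```text
pos [490.8  -3.7 334.9] rot [-177.8   -1.    89.8] units d [ 0.73  9.92 -1.12] yaw units -0.02 j6 -2.2 F [ 0.1  0.5 -0. ] T [-0.14  0.01  0.04] w 0.6 t 47.33
```

Emit:
{"api": "drive_tool", "payload": {
  "moves": [
    {"claw": 1,"dx": 0.3,"dy": 0.5,"dz": -1,"yaw": 0},
    {"claw": 1,"dx": 0.3,"dy": 1,"dz": -0.2,"yaw": 0},
    {"claw": 1,"dx": 0,"dy": 1,"dz": 0,"yaw": 0},
    {"claw": 1,"dx": 0,"dy": 1,"dz": 0,"yaw": 0},
    {"claw": 1,"dx": 0,"dy": 1,"dz": 0,"yaw": 0}
  ]
}}

```text
time_s: 47.95
ee_pos: [583.1, 9.1, 351.4]
ee_rot: [-177.4, -1.0, 89.9]
force: [-0.4, 0.9, 0.4]
gripper_width: 0.4
```

```bash
python3 -c "
from h import *
to([690,10,350],90)"
```

```text
pos [583.1   9.1 351.4] rot [-177.4   -1.    89.9] units d [ 0.06  5.34 -0.17] yaw units -0.01 j6 -0.6 F [-0.4  0.9  0.4] T [-0.07  0.02 -0.  ] w 0.4 t 47.95
```

Emit:
{"api": "drive_tool", "payload": {
  "moves": [
    {"claw": 1,"dx": 0,"dy": 1,"dz": 0,"yaw": 0},
    {"claw": 1,"dx": 0,"dy": 1,"dz": 0,"yaw": 0},
    {"claw": 1,"dx": 0,"dy": 1,"dz": 0,"yaw": 0},
    {"claw": 1,"dx": 0,"dy": 1,"dz": 0,"yaw": 0},
    {"claw": 1,"dx": 0,"dy": 1,"dz": 0,"yaw": 0}
  ]
}}

```text
time_s: 48.58
ee_pos: [685.7, 9.0, 336.7]
ee_rot: [-176.6, -1.0, 89.9]
force: [0.2, 0.2, 0.5]
gripper_width: 0.2
```

```bash
python3 -c "
from h import *
to([690,10,255],90);snap('side','s15.png')"
```

```text
pos [685.7   9.  336.7] rot [-176.6   -1.    89.9] units d [-0.02  0.45  4.07] yaw units -0.02 j6 -0.4 F [0.2 0.2 0.5] T [-0.09  0.01  0.03] w 0.2 t 48.58
```

View pics/s15.png

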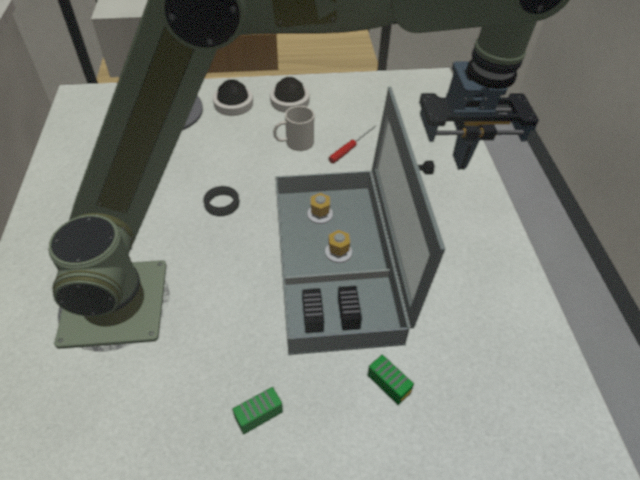

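Emit:
{"api": "drive_tool", "payload": {
  "moves": [
    {"claw": 1,"dx": 0,"dy": 0,"dz": 1,"yaw": 0},
    {"claw": 1,"dx": 0,"dy": 0,"dz": 1,"yaw": 0},
    {"claw": 1,"dx": 0,"dy": 0,"dz": 1,"yaw": 0},
    {"claw": 1,"dx": 0,"dy": 0,"dz": 0.5,"yaw": 0},
    {"claw": 1,"dx": 0,"dy": 0,"dz": 0,"yaw": 0}
  ]
}}

```text
time_s: 49.25
ee_pos: [682.2, 10.3, 255.8]
ee_rot: [-176.1, -1.0, 89.9]
force: [0.4, 0.2, 0.2]
gripper_width: 0.3
```

```bash
python3 -c "
from h import *
to([630,10,262],90)"
```

```text
pos [682.2  10.3 255.8] rot [-176.1   -1.    89.9] units d [-0.01 -2.62 -0.13] yaw units -0.02 j6 -0.5 F [0.4 0.2 0.2] T [-0.08  0.04  0.04] w 0.3 t 49.25
```

Emit:
{"api": "drive_tool", "payload": {
  "moves": [
    {"claw": 1,"dx": 0,"dy": -0.7,"dz": 0,"yaw": 0},
    {"claw": 1,"dx": 0,"dy": -0.7,"dz": 0,"yaw": 0},
    {"claw": 1,"dx": 0,"dy": -0.7,"dz": 0,"yaw": 0},
    {"claw": 1,"dx": 0,"dy": -0.7,"dz": 0,"yaw": 0},
    {"claw": 1,"dx": 0,"dy": -0.7,"dz": 0,"yaw": 0}
  ]
}}

```text
time_s: 49.88
ee_pos: [613.4, 10.2, 262.3]
ee_rot: [-176.6, -1.0, 89.9]
force: [4.2, -0.1, -3.3]
gripper_width: 0.4
```

```bash
python3 -c "
from h import *
to([600,10,262],90);snap('side','s16.png')"
```

```text
pos [613.4  10.2 262.3] rot [-176.6   -1.    89.9] units d [-0.01 -0.67  0.06] yaw units -0.02 j6 -0.7 F [ 4.2 -0.1 -3.3] T [-0.07 -0.83  0.07] w 0.4 t 49.88
```

View pics/s16.png

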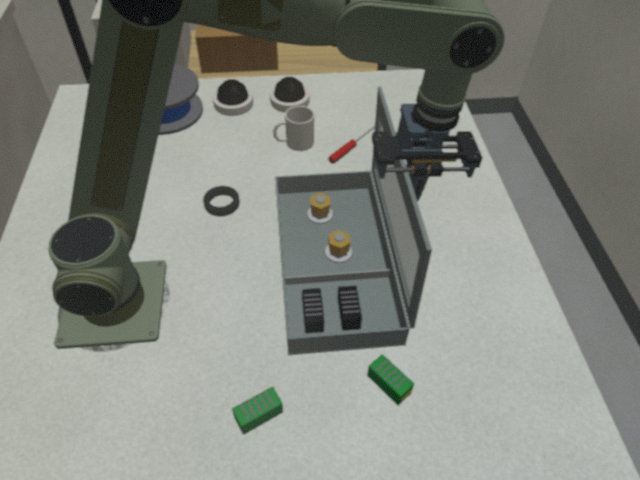

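The lid moves with about 4 N at the fingers, so I'll follow the arc.

Emit:
{"api": "drive_tool", "payload": {
  "moves": [
    {"claw": 1,"dx": 0,"dy": -0.7,"dz": 0.05,"yaw": 0},
    {"claw": 1,"dx": 0,"dy": -0.7,"dz": 0.1,"yaw": 0},
    {"claw": 1,"dx": 0,"dy": -0.7,"dz": 0.15,"yaw": 0},
    {"claw": 1,"dx": 0,"dy": -0.7,"dz": 0.2,"yaw": 0},
    {"claw": 1,"dx": 0,"dy": -0.7,"dz": 0.25,"yaw": 0}
  ]
}}

```text
time_s: 50.55
ee_pos: [541.8, 10.2, 253.0]
ee_rot: [-177.2, -0.9, 89.9]
force: [4.1, -0.3, -0.1]
gripper_width: 0.5
```

```bash
python3 -c "
from h import *
to([500,10,232],90)"
```

```text
pos [541.8  10.2 253. ] rot [-177.2   -0.9   89.9] units d [-0.03 -2.04  1.15] yaw units -0.01 j6 -0.8 F [ 4.1 -0.3 -0.1] T [-0.14 -0.68  0.07] w 0.5 t 50.55
```

Emit:
{"api": "drive_tool", "payload": {
  "moves": [
    {"claw": 1,"dx": 0,"dy": -0.7,"dz": 0.3,"yaw": 0},
    {"claw": 1,"dx": 0,"dy": -0.7,"dz": 0.37,"yaw": 0},
    {"claw": 1,"dx": 0,"dy": -0.65,"dz": 0.44,"yaw": 0},
    {"claw": 1,"dx": 0,"dy": -0.6,"dz": 0.5,"yaw": 0},
    {"claw": 1,"dx": 0,"dy": -0.6,"dz": 0.56,"yaw": 0}
  ]
}}

```text
time_s: 51.18
ee_pos: [473.8, 10.2, 215.0]
ee_rot: [-177.8, -0.8, 89.9]
force: [3.5, -1.0, 0.4]
gripper_width: 0.3
```

```bash
python3 -c "
from h import *
to([435,10,160],90);snap('side','s17.png')"
```

```text
pos [473.8  10.2 215. ] rot [-177.8   -0.8   89.9] units d [-0.05 -1.83  2.82] yaw units -0.01 j6 -0.9 F [ 3.5 -1.   0.4] T [-0.13 -0.53  0.02] w 0.3 t 51.17
```

View pics/s17.png

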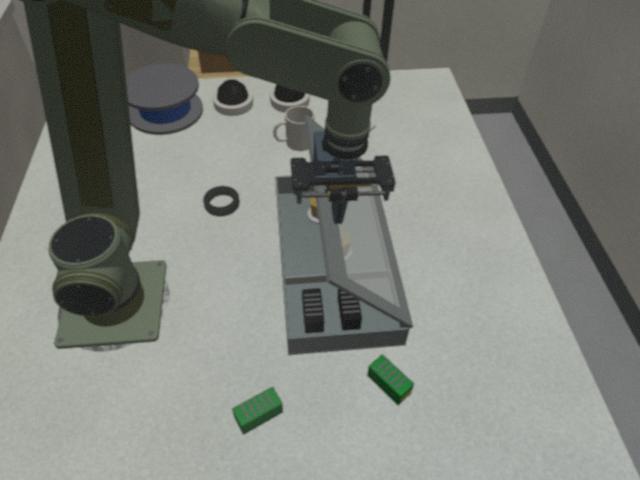

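Emit:
{"api": "drive_tool", "payload": {
  "moves": [
    {"claw": 1,"dx": 0,"dy": -0.5,"dz": 0.6,"yaw": 0},
    {"claw": 1,"dx": 0,"dy": -0.45,"dz": 0.65,"yaw": 0},
    {"claw": 1,"dx": 0,"dy": -0.4,"dz": 0.7,"yaw": 0},
    {"claw": 1,"dx": 0,"dy": -0.35,"dz": 0.75,"yaw": 0},
    {"claw": 1,"dx": 0,"dy": -0.3,"dz": 0.75,"yaw": 0}
  ]
}}

```text
time_s: 51.85
ee_pos: [425.0, 10.7, 149.0]
ee_rot: [-177.5, -0.7, 89.9]
force: [0.8, -1.2, 0.8]
gripper_width: 0.1
```

```bash
python3 -c "
from h import *
to([415,10,100],90)"
```

```text
pos [425.   10.7 149. ] rot [-177.5   -0.7   89.9] units d [-0.07 -0.4   2.47] yaw units -0.01 j6 -1.0 F [ 0.8 -1.2  0.8] T [-0.28 -0.2   0.02] w 0.1 t 51.85
```

Emit:
{"api": "drive_tool", "payload": {
  "moves": [
    {"claw": 1,"dx": 0,"dy": -0.15,"dz": 0.6,"yaw": 0},
    {"claw": 1,"dx": 0,"dy": -0.1,"dz": 0.6,"yaw": 0},
    {"claw": 1,"dx": 0,"dy": -0.05,"dz": 0.5,"yaw": 0},
    {"claw": 1,"dx": 0,"dy": 0,"dz": 0.5,"yaw": 0},
    {"claw": 1,"dx": 0,"dy": 0,"dz": 0.4,"yaw": 0}
  ]
}}

```text
time_s: 52.48
ee_pos: [414.2, 11.6, 94.9]
ee_rot: [-177.3, -0.8, 89.9]
force: [-0.7, -0.2, 2.2]
gripper_width: 0.5
```

```bash
python3 -c "
from h import *
to([415,10,74],90);snap('side','s18.png')"
```

```text
pos [414.2  11.6  94.9] rot [-177.3   -0.8   89.9] units d [-0.1   0.09  1.04] yaw units -0.01 j6 -1.1 F [-0.7 -0.2  2.2] T [-0.1   0.18 -0.03] w 0.5 t 52.48
```

View pics/s18.png

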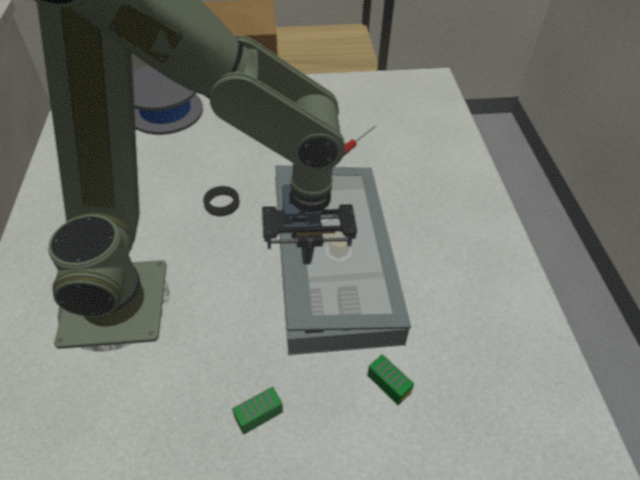

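Nearly closed (about 6°). Slowly down.

Emit:
{"api": "drive_tool", "payload": {
  "moves": [
    {"claw": 1,"dx": 0,"dy": 0,"dz": 0.3,"yaw": 0},
    {"claw": 1,"dx": 0,"dy": 0,"dz": 0.25,"yaw": 0},
    {"claw": 1,"dx": 0,"dy": 0,"dz": 0.2,"yaw": 0}
  ]
}}

```text
time_s: 52.9
ee_pos: [413.1, 11.8, 78.2]
ee_rot: [-177.2, -0.8, 89.9]
force: [-0.8, -0.8, 2.0]
gripper_width: 0.3
```

Emit:
{"api": "drive_tool", "payload": {
  "moves": [
    {"claw": 1,"dx": 0,"dy": 0,"dz": 0.15,"yaw": 0},
    {"claw": 1,"dx": 0,"dy": 0,"dz": 0.15,"yaw": 0}
  ]
}}

```text
time_s: 53.15
ee_pos: [412.8, 11.8, 72.7]
ee_rot: [-177.2, -0.8, 89.9]
force: [-7.0, 0.1, 33.2]
gripper_width: 0.4
```

Force rose to 33 N at z=72.7, so the lid is on the rim. I'll lift off and clear the view.

Emit:
{"api": "drive_tool", "payload": {
  "moves": [
    {"claw": 1,"dx": 0,"dy": 0,"dz": -0.5,"yaw": 0},
    {"claw": 1,"dx": 0,"dy": 0,"dz": -1,"yaw": 0},
    {"claw": 1,"dx": 0,"dy": 0,"dz": -1,"yaw": 0},
    {"claw": 1,"dx": 0,"dy": 0,"dz": -1,"yaw": 0},
    {"claw": 1,"dx": 0,"dy": 0,"dz": -1,"yaw": 0}
  ]
}}

```text
time_s: 53.78
ee_pos: [417.9, 11.0, 164.8]
ee_rot: [-177.3, -0.8, 89.9]
force: [0.7, -0.4, 0.3]
gripper_width: 0.4
```

Emit:
{"api": "drive_tool", "payload": {
  "moves": [
    {"claw": 1,"dx": -0.5,"dy": -1,"dz": -1,"yaw": 0},
    {"claw": 1,"dx": -1,"dy": -1,"dz": -0.5,"yaw": 0},
    {"claw": 1,"dx": -1,"dy": -1,"dz": 0,"yaw": 0},
    {"claw": 1,"dx": -1,"dy": 0,"dz": 0,"yaw": 0},
    {"claw": 1,"dx": -1,"dy": 0,"dz": 0,"yaw": 0}
  ]
}}

```text
time_s: 54.4
ee_pos: [360.4, -80.7, 200.2]
ee_rot: [-177.9, -0.8, 90.1]
force: [-0.8, 1.1, 0.4]
gripper_width: 0.4
```

Emit:
{"api": "drive_tool", "payload": {
  "moves": [
    {"claw": 1,"dx": -1,"dy": 0,"dz": 0,"yaw": 0},
    {"claw": 1,"dx": -1,"dy": 0,"dz": 0,"yaw": 0},
    {"claw": 1,"dx": -1,"dy": 0,"dz": 0,"yaw": 0},
    {"claw": 1,"dx": -1,"dy": 0,"dz": 0,"yaw": 0},
    {"claw": 1,"dx": -1,"dy": 0,"dz": 0,"yaw": 0}
  ]
}}

```text
time_s: 55.02
ee_pos: [361.6, -184.2, 199.9]
ee_rot: [-178.2, -0.7, 90.0]
force: [-0.6, -0.1, 0.0]
gripper_width: 0.2
```

```bash
python3 -c "
from h import *
to([415,10,74],90);snap('side','s19.png');snap('top','t19.png')"
```

```text
pos [ 361.6 -184.2  199.9] rot [-178.2   -0.7   90. ] units d [9.63 2.87 6.33] yaw units 0.01 j6 -28.4 F [-0.6 -0.1  0. ] T [-0.08  0.06  0.01] w 0.2 t 55.02
```

View pics/s19.png

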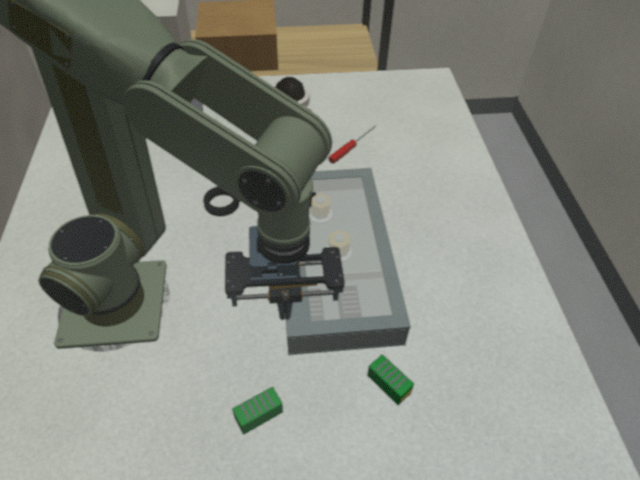

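View pics/t19.png

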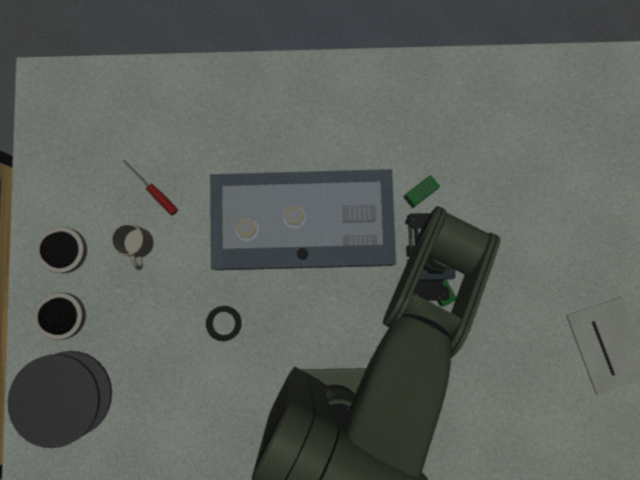

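Top view: lid flat on the rim, knob at (302,254). Through the pane, the modules are at (359,213) and (359,240). Mug, tape and screwdriver are unmoved and the arm is clear, so I'm handing in.

```bash
python3 -c "
from h import *
print(job.job_done())"
```

```text
the job is handed in; nothing more can be done
None
```

I finished the box and handed it in at about 55 s; the interface gave no verdict.

- **Nuts:** Both lock nuts are run down and jammed to the hard stop. Torque reached about 2.9 N·m on nut a and 3.1 N·m on nut b. On nut b the jaws slipped over the corners at the stop, so I re-gripped and checked it. It stopped hard again, at 1.6 N·m after 3°.
- **Modules:** I saw only two black modules on the bench. One was knocked about 5 cm during the run, so I measured it again before picking it up. Both lie flat in the end bay with their length along the box's y rather than its x, and the last top view shows both through the pane. The green look-alikes were not gripped or moved.
- **Lid:** I lowered it slowly with the closed fingers on its outer face, at about 4 N. Force rose to 33 N with the fingertips at 72.7 mm, which matches the lid seated on the rim.
- **Last checks:** In the last top view the lid is flat and the mug, tape roll and screwdriver are where they started. The arm is clear and the force reads near zero. I judged lid closure from contact height and pictures, since the joint angles can't be read directly.

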